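# Rack the bundling rods by thickness

## Task

Put the four loose wooden bundling rods away on their rack so that they lie in order from thinnest to thickest: each in the saddle cut for its thickness, fully down in both forks and centred across them. Leave the red-lidded jar and the white pot standing where they are.

Things in the scene. Friction and masses are not known exactly. Their poses are not given: they have to be found in the camera images.
- rod_a: The thinnest of the four plain wooden rods: a round dowel 20 mm in diameter and 140 mm long, lying on the table and free to roll. Origin at the middle of the rod on its axis (10 mm above the table at the start); x runs along the rod, both ends are alike. y and z turn as it rolls.
- rod_b: The second thinnest of the four plain wooden rods: a round dowel 28 mm in diameter and 140 mm long, lying on the table and free to roll. Origin at the middle of the rod on its axis (14 mm above the table at the start); x runs along the rod, both ends are alike. y and z turn as it rolls.
- rod_c: The second thickest of the four plain wooden rods: a round dowel 38 mm in diameter and 140 mm long, lying on the table and free to roll. Origin at the middle of the rod on its axis (19 mm above the table at the start); x runs along the rod, both ends are alike. y and z turn as it rolls.
- rod_d: The thickest of the four plain wooden rods: a round dowel 50 mm in diameter and 140 mm long, lying on the table and free to roll. Origin at the middle of the rod on its axis (25 mm above the table at the start); x runs along the rod, both ends are alike. y and z turn as it rolls.
- saddle_a: Fixed rack saddle for the 20 mm rod: two wooden forks open to the top, 45 mm either side of its middle along x. Origin: middle of the seated rod, 52 mm above the table; x along the seated rod, z up. Notch 24 mm wide, flat floor 10 mm below the origin, flaring above the origin to 40 mm at the fork tops, 11 mm up. The four stand in a row, thin to thick along +y; the rack may be turned any way.
- saddle_b: Fixed rack saddle for the 28 mm rod: two wooden forks open to the top, 45 mm either side of its middle along x. Origin: middle of the seated rod, 52 mm above the table; x along the seated rod, z up. Notch 32 mm wide, flat floor 14 mm below the origin, flaring above the origin to 48 mm at the fork tops, 11 mm up. Forks are 14 mm thick; the free gap between the two is 76 mm along x.
- saddle_c: Fixed rack saddle for the 38 mm rod: two wooden forks open to the top, 45 mm either side of its middle along x. Origin: middle of the seated rod, 52 mm above the table; x along the seated rod, z up. Notch 42 mm wide, flat floor 19 mm below the origin, flaring above the origin to 58 mm at the fork tops, 11 mm up. A slat as wide as the rod joins the forks, its top 20 mm above the table.
- saddle_d: Fixed rack saddle for the 50 mm rod: two wooden forks open to the top, 45 mm either side of its middle along x. Origin: middle of the seated rod, 52 mm above the table; x along the seated rod, z up. Notch 54 mm wide, flat floor 25 mm below the origin, flaring above the origin to 70 mm at the fork tops, 11 mm up. Saddles are about 56, 65 and 76 mm apart, thin to thick; the rack is 306 x 124 mm.
- jar: Bystander: glass jar with a red lid, 65 mm wide, 97 mm tall, origin at the centre of its underside. Stands behind the work; leave it alone.
- pot: Bystander: low white screw-lid pot with a blue band, 69 mm wide, 41 mm tall, origin at the centre of its underside. Stands in front of the work; leave it alone.
Things that resemble listed ones, but are neither listed nor needed, are in the scene too. What is shaped like the rod_c but pink is not meant.

How it is judged:
By the outcome, as a careful person would: the job done as asked, in the order asked, and still so for the second after the job is handed in, with the robot touching nothing.
It also fails if it takes over 115 s, if anything falls off the work surface, if the arm or the gripper's body presses on something with over 40 N, if the wrist force passes 120 N, or if a joint passes its speed limit or range.

## Robot

A 7-joint arm with a two-finger parallel gripper is mounted at the origin on a cart in front of the work surface, level with it; the furniture and walls round the work are solid. World frame = base frame: x ahead of the robot, y to its left, z up, the work surface at z = 0. Lengths are in mm, angles in rad, forces in N, time in s.
With the tool pointing down it reaches from about 400 to 875 mm from the base axis. Payload 4.4 kg.
Tool frame: the origin (TCP) lies midway between the tips of the shut fingers; the grasp point (between the pads) lies 19 mm behind it; z points along the fingers, y is the line along which they close (so a half turn about z gives the same grasp; the last joint's range is limited). The gripper opens to 85 mm and grips with 20 to 120 N. Pads are 22 mm wide; open, the fingers measure 114 mm over their backs; the gripper's body (76 mm by 85 mm) begins 54 mm behind the grasp point. The pads swing forward as they close: fully open they stand 13 mm farther back than shut.
Start: joints at [-1.269, 0.628, 0.038, 1.517, -0.027, 0.996, -0.02], TCP at [233.693, 606.552, 208.113] pointing down, gripper open.
Joint ranges: [-3.06, 3.06], [-0.37, 2.12], [-1.25, 1.32], [0.18, 2.47], [-1.1, 4.24], [0.23, 1.98], [-2.94, 2.94]. Speed limits (rad/s): [2.57, 2.57, 3.14, 3.14, 3.14, 3.14, 3.14].

## Interface

Orientations are given as [roll, pitch, yaw] about the fixed x, y, z axes, in that order (R = Rz(yaw) Ry(pitch) Rx(roll)).
In Python, from cell import ctrl, get_image, get_calibration gives the robot as it stands.
- The arm moves only by the shell command python3 -m creep 'ROWS'. ROWS is JSON, a list of rows, each an object of numbers: "dx", "dy", "dz": the shift along the world's x, y, z normalised to -1 to 1, where 1 is 0.4 m; "rx", "ry", "rz": the turn, a rotation vector about the world's x, y, z normalised to -1 to 1, where 1 is 2 pi rad; "grip": the closure, from -1 (fully open) to 1 (shut). A call has exactly 5 rows; each row is the pose to reach, as a shift and turn from the pose commanded when the call began, turning the shorter way round; what a row does not reach only later rows make up. A row lasts 1/8 s, in which the tool goes at most 62.5 mm and 10.7 degrees, less where a joint would pass 70% of its speed; a pose out of reach is approached as far as the arm can. A call with a number of a shift or a turn outside -1 to 1 is refused whole. A call with a gripper value outside its range is refused whole. The fingers move at their own pace and stop on an object; the grip force is fixed at half the most. Time passes only in rows, so rows that repeat a pose let the fingers close, or fill a call up. It gives the time, the measured TCP pose, the force, the opening and the grip force at its end, in the units of the state.
- ctrl.read_state(): the state, without advancing time (a new reading comes with each control period).
- get_image(name): name is "scene" or "top" or "wrist"; returns the picture (384x512x3 uint8, red, green, blue); there is no depth.
- get_calibration(name): a dict with "mtx" (3x3 intrinsics, pixels), "world_from_camera" (4x4, takes a point from camera to world coordinates). Camera axes: x right, y down, z forward; pixel columns grow to the right and rows downward; lengths in mm; the calibration is good to about 2 mm. A picture is of the moment at which its call begins: read the wrist's pose just before it. get_calibration takes no time and is no camera call; for the wrist camera it gives the pose at the moment of the call.
- ctrl.finish_job(): hands the job in; it is judged then, once.
The state is a dict: "clock": time; "qpos": joint angles; "qd": joint speeds; "tau": joint torques, N m; "eef_pos": TCP position; "tool_rot": TCP orientation; "force": force on the tool from outside, world axes, zero at the start; "torque": the same for the moment, N m; "width": finger opening in mm; "gripper_force": force on a finger pad.
Only numpy, scipy, OpenCV 4.12 (cv2) and the standard library are available. Lean on these libraries where they do the work, as an engineer would, in place of code of your own. Each camera call takes 0.05 s, during which the arm holds its last target. There are 200 camera calls.

## Working session

There is one attempt and no reset: what is moved stays moved. The work goes in short steps, Python scripts to look and compute and a shell command to move; the robot and the scene stay as the last step left them, time stands still between calls to the robot, and variables do not carry over. Pictures are saved under pics/ and viewed, at most 14 in all, crops included, and the job is handed in when it is done.

```bash
ls; mkdir -p pics; python3 - <<'E'
from cell import ctrl,get_image,get_calibration
import cv2,numpy as np
s=ctrl.read_state();print(s['clock'],s['eef_pos'],s['tool_rot'],s['width'])
for n in ['top','scene']:
    cv2.imwrite(f'pics/{n}0.png',get_image(n)[:,:,::-1])
    c=get_calibration(n);print(n,np.round(c['mtx'],1).tolist(),np.round(c['world_from_camera'],3).tolist())
E
```

```text
pics
0.0 [233.47220766 605.90758264 207.20837982] [-3.13973078e+00  3.60815792e-05  2.77378429e+00] 85.28533856349124
top [[453.5, 0.0, 250.0], [0.0, 453.5, 186.8], [0.0, 0.0, 1.0]] [[0.024, -0.983, 0.182, 278.67], [-1.0, -0.022, 0.013, 5.129], [-0.009, -0.182, -0.983, 1495.042], [0.0, 0.0, 0.0, 1.0]]
scene [[365.2, 0.0, 255.7], [0.0, 365.2, 191.2], [0.0, 0.0, 1.0]] [[0.861, -0.219, 0.459, -43.347], [-0.509, -0.374, 0.775, -986.497], [0.002, -0.901, -0.434, 606.056], [0.0, 0.0, 0.0, 1.0]]
```

```bash
python3 -c "
import cv2
for n in ['top','scene']:
    i=cv2.imread(f'pics/{n}0.png');cv2.imwrite(f'pics/{n}0b.png',cv2.resize(i,(800,600),interpolation=cv2.INTER_CUBIC))"
```

```text
(no output)
```

View pics/top0b.png

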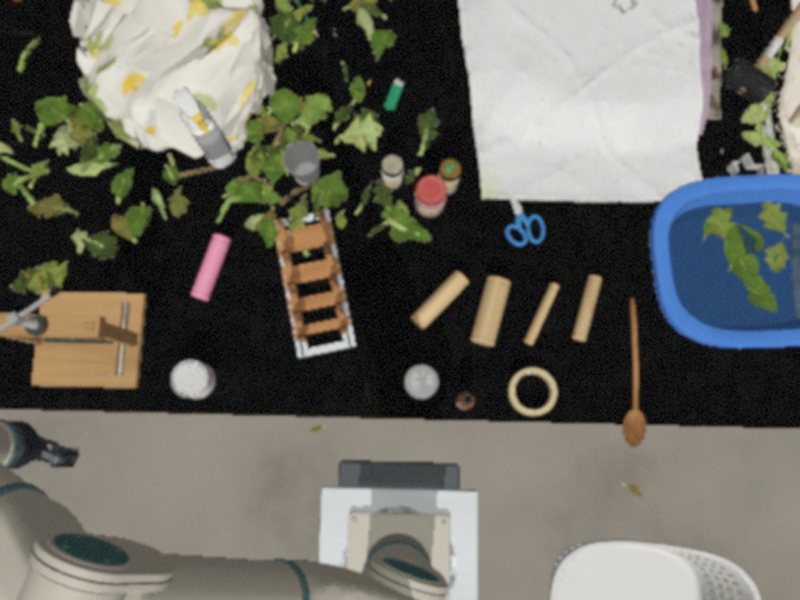

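View pics/scene0b.png

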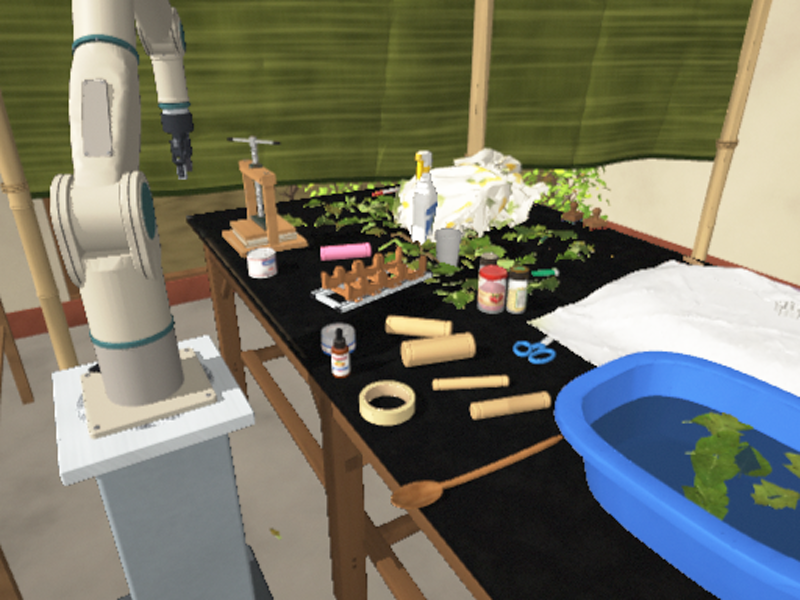

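The top view (800x600 pixels) shows four plain tan rods at about c (440,300), d (490,311), a (542,314) and b (587,308). Lookalikes are the pink cylinder (211,267), the wooden spoon (634,370) and the tape ring (532,391). The rack is at (315,285), running along world x. The saddle spacing grows towards the far end, so thick is at +x. The jar is at (430,195) and the white pot is at (192,378), with a grey tub at (421,381).

```bash
cat > h.py <<'E'
import cv2,numpy as np
from cell import ctrl,get_image,get_calibration
def cast(c,uv,z):
    M=c['world_from_camera'];d=M[:3,:3]@np.linalg.solve(c['mtx'],[uv[0],uv[1],1.]);o=M[:3,3]
    return o+d*(z-o[2])/d[2]
def proj(c,p):
    q=np.linalg.inv(c['world_from_camera'])@np.r_[p,1.];u=c['mtx']@q[:3];return u[:2]/u[2]
def blobs(img,lo,hi,amin=100):
    m=cv2.inRange(cv2.cvtColor(img,cv2.COLOR_RGB2HSV),lo,hi)
    m=cv2.morphologyEx(m,cv2.MORPH_CLOSE,np.ones((3,3)))
    return [k for k in cv2.findContours(m,cv2.RETR_EXTERNAL,cv2.CHAIN_APPROX_NONE)[0] if cv2.contourArea(k)>amin],m
E
python3 - <<'E'
from h import *
c=get_calibration('top');I=cv2.imread('pics/top0.png')[:,:,::-1].copy()
# typical colours
for n,p in dict(a=(347,201),b=(376,197),c=(282,192),d=(314,199),forks=(199,175)).items(): print(n,cv2.cvtColor(I[p[1]:p[1]+1,p[0]:p[0]+1],cv2.COLOR_RGB2HSV).ravel())
ks,m=blobs(I,(8,50,110),(25,200,255),80)
R=[10,14,19,25]
for k in ks:
    x,y,w,h=cv2.boundingRect(k);(cx,cy),s,a=cv2.minAreaRect(k)
    if not(160<cx<400 and 100<cy<240): continue
    w=min(s)*3.3; r=R[int(np.argmin([abs(w-2*q) for q in R]))]
    b=cv2.boxPoints(((cx,cy),s,a));e=sorted([(b[i]+b[(i+1)%4])/2 for i in range(4)],key=lambda q:-np.hypot(*(q-[cx,cy])))
    P=[cast(c,q,r) for q in e]; d=P[0]-P[1]
    print('px',round(cx),round(cy),'size',np.round(s,1),'r',r,'xyz',np.round(cast(c,(cx,cy),r),1),'len',round(np.hypot(*d[:2])),'yaw',round(np.arctan2(d[1],d[0])%np.pi,3),'wid',np.round(np.linalg.norm(P[2]-P[3]) ,1))
crop=I[120:240,160:400,::-1];cv2.imwrite('pics/crop1.png',cv2.resize(crop,(800,400),interpolation=cv2.INTER_CUBIC))
E
```

```text
a [ 19  85 200]
b [ 19  89 190]
c [ 19  83 217]
d [ 19  89 197]
forks [ 14 133 178]
px 347 201 size [ 6.4 42.5] r 10 xyz [ 514.2 -295.4   10. ] len 144 yaw 2.712 wid 20.8
px 314 199 size [15.5 44.9] r 25 xyz [ 515.9 -185.2   25. ] len 150 yaw 2.882 wid 50.5
px 376 197 size [ 8.9 43.4] r 14 xyz [ 528.3 -390.7   14. ] len 147 yaw 2.854 wid 29.1
px 282 191 size [11.3 43.1] r 19 xyz [538.9 -80.6  19. ] len 144 yaw 2.381 wid 37.4
px 199 176 size [80.3 38.2] r 25 xyz [581.9 193.1  25. ] len 273 yaw 0.226 wid 126.3
px 288 112 size [18.2 14.3] r 25 xyz [812.6 -98.2  25. ] len 64 yaw 0.491 wid 49.3
```

View pics/crop1.png

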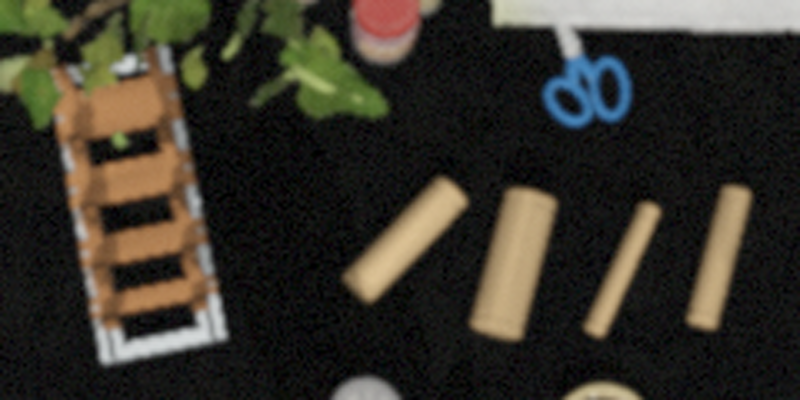

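```bash
python3 -m creep '[{"dy":-0.1,"dz":0.12,"rz":-0.03,"grip":-1},{"dy":-0.25,"dz":0.25,"rz":-0.06,"grip":-1},{"dx":0.1,"dy":-0.4,"dz":0.3,"rz":-0.09,"grip":-1},{"dx":0.2,"dy":-0.52,"dz":0.3,"rz":-0.12,"grip":-1},{"dx":0.3,"dy":-0.64,"dz":0.3,"rz":-0.15,"grip":-1}]'
python3 -m creep '[{"dx":0.1,"dy":-0.1,"rz":-0.01,"grip":-1},{"dx":0.2,"dy":-0.2,"rz":-0.01,"grip":-1},{"dx":0.32,"dy":-0.3,"rz":-0.01,"grip":-1},{"dx":0.42,"dy":-0.4,"rz":-0.01,"grip":-1},{"dx":0.42,"dy":-0.4,"rz":-0.01,"grip":-1}]'
python3 - <<'E'
from h import *
c=get_calibration('wrist');cv2.imwrite('pics/w1.png',get_image('wrist')[:,:,::-1])
np.savez('w1.npz',**c)
print(np.round(c['mtx'],1).tolist(),np.round(c['world_from_camera'],3).tolist())
E
```

```text
[[278.5, 0.0, 255.0], [0.0, 278.5, 196.8], [0.0, 0.0, 1.0]] [[0.36, 0.892, 0.273, 163.082], [0.933, -0.344, -0.107, 633.579], [-0.001, 0.293, -0.956, 373.236], [0.0, 0.0, 0.0, 1.0]]$[0]: bad value
$[0]: bad value
```

View pics/w1.png

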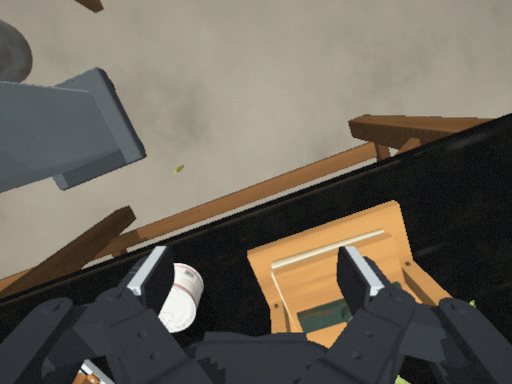

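The move was refused, so every key seems to be required. The wrist view is still at the start pose and shows the press (330,280) and the white pot (182,297).

```bash
python3 -m creep '[{"dx":0,"dy":-0.1,"dz":0.12,"rx":0,"ry":0,"rz":-0.03,"grip":-1},{"dx":0,"dy":-0.25,"dz":0.25,"rx":0,"ry":0,"rz":-0.06,"grip":-1},{"dx":0.1,"dy":-0.4,"dz":0.3,"rx":0,"ry":0,"rz":-0.09,"grip":-1},{"dx":0.2,"dy":-0.52,"dz":0.3,"rx":0,"ry":0,"rz":-0.12,"grip":-1},{"dx":0.3,"dy":-0.64,"dz":0.3,"rx":0,"ry":0,"rz":-0.15,"grip":-1}]' &&
python3 -m creep '[{"dx":0.1,"dy":-0.1,"dz":0,"rx":0,"ry":0,"rz":-0.01,"grip":-1},{"dx":0.2,"dy":-0.2,"dz":0,"rx":0,"ry":0,"rz":-0.01,"grip":-1},{"dx":0.32,"dy":-0.3,"dz":0,"rx":0,"ry":0,"rz":-0.01,"grip":-1},{"dx":0.42,"dy":-0.4,"dz":0,"rx":0,"ry":0,"rz":-0.01,"grip":-1},{"dx":0.42,"dy":-0.4,"dz":0,"rx":0,"ry":0,"rz":-0.01,"grip":-1}]'
python3 - <<'E'
from h import *
c=get_calibration('wrist');cv2.imwrite('pics/w2.png',get_image('wrist')[:,:,::-1])
np.savez('w2.npz',**c)
print(np.round(c['world_from_camera'],3).tolist())
E
```

```text
clock: 0.78
eef_pos: [339.1, 368.2, 328.2]
tool_rot: [3.14, -0.001, 1.831]
force: [1.1, -0.2, 0.1]
width: 85.4
gripper_force: 0.0
clock: 1.4
eef_pos: [509.3, 204.1, 327.3]
tool_rot: [3.141, 0.003, 1.764]
force: [-0.1, 0.8, 0.9]
width: 85.4
gripper_force: 0.0
[[0.981, 0.183, 0.057, 494.117], [0.192, -0.937, -0.291, 278.646], [0.001, 0.297, -0.955, 492.963], [0.0, 0.0, 0.0, 1.0]]
```

View pics/w2.png

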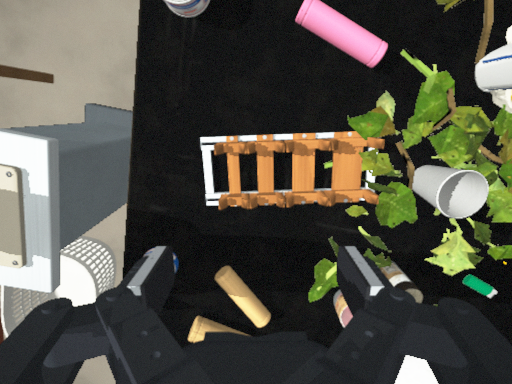

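```bash
python3 - <<'E'
from h import *
c=np.load('w2.npz');I=cv2.imread('pics/w2.png')[:,:,::-1].copy()
H=cv2.cvtColor(I,cv2.COLOR_RGB2HSV)
m=(cv2.inRange(H,(3,100,90),(20,255,255))>0)
E=[]
for r in range(158,186,3):
    x=np.flatnonzero(np.diff(m[r,215:380].astype(int)))+215.5
    print(r,x)
# frame outer edges: white mask
w=cv2.inRange(H,(0,0,140),(180,60,255));w[:,:195]=0;w[:125]=0;w[212:]=0;w[:,385:]=0
for u in range(220,380,20):
    y=np.flatnonzero(w[:,u]);print(u,y.min() if len(y) else None,y.max() if len(y) else None)
print('left',[np.flatnonzero(w[r]).min() for r in range(150,200,10)])
b=cv2.resize(I[120:220,190:390,::-1],(800,400),interpolation=cv2.INTER_CUBIC);cv2.imwrite('pics/rack.png',b)
E
```

```text
158 [226.5 238.5 256.5 273.5 291.5 314.5 331.5 361.5]
161 [226.5 238.5 256.5 273.5 291.5 314.5 331.5 361.5]
164 [226.5 239.5 256.5 273.5 291.5 314.5 332.5 360.5]
167 [226.5 239.5 256.5 273.5 291.5 314.5 331.5 360.5]
170 [227.5 239.5 256.5 273.5 291.5 314.5 331.5 361.5]
173 [227.5 239.5 256.5 273.5 291.5 314.5 331.5 361.5]
176 [227.5 239.5 256.5 273.5 291.5 314.5 331.5 360.5]
179 [227.5 239.5 256.5 273.5 291.5 314.5 330.5 360.5]
182 [227.5 240.5 256.5 273.5 291.5 314.5 330.5 360.5]
185 [228.5 240.5 256.5 273.5 291.5 314.5 330.5 360.5]
220 136 196
240 136 140
260 None None
280 134 192
300 None None
320 133 190
340 None None
360 198 199
left [np.int64(201), np.int64(203), np.int64(204), np.int64(205), np.int64(205)]
```

View pics/rack.png

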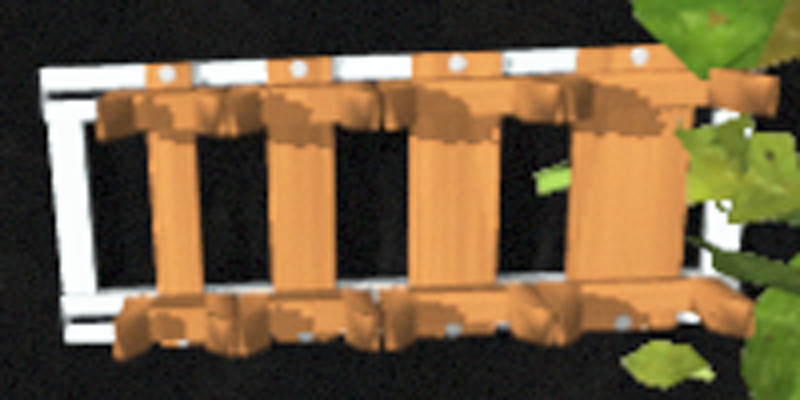

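```bash
python3 - <<'E'
from h import *
c=np.load('w2.npz');t=get_calibration('top')
B=dict(a=[(231.75,138.5),(235.75,205.5)],b=[(264.5,137.25),(266.25,204.25)],c=[(304.25,135.75),(303.25,202.5)],d=[(349.75,134),(345.75,200.75)])
S=dict(a=[(227,170),(239.5,170)],b=[(256.8,170),(273.8,170)],c=[(291.8,170),(314.8,170)],d=[(331.5,170),(361,170)])
M=[];C=[]
for k in B:
    p,q=[cast(c,u,20) for u in B[k]];M.append((p+q)[:2]/2)
    e,f=[cast(c,u,20) for u in S[k]];C.append((e+f)[:2]/2)
    print(k,'bolt mid',M[-1].round(1),'len',np.linalg.norm(p-q).round(1),'dir',np.arctan2(*(p-q)[1::-1]).round(3),'slat mid',C[-1].round(1),'w',np.linalg.norm(e-f).round(1))
M=np.array(M);C=np.array(C)
l=np.polyfit(M[:,0],M[:,1],1);print('bolt axis',np.arctan(l[0]),'gaps',np.linalg.norm(np.diff(M,axis=0),axis=1).round(1))
s=np.polyfit(C[:,0],C[:,1],1);y=np.arctan(s[0]);print('slat row yaw',y,'gaps along',np.linalg.norm(np.diff(C,axis=0),axis=1).round(1))
# rotate: along-coordinate from slats, across from bolts
y=np.arctan(l[0]);u=np.array([np.cos(y),np.sin(y)]);v=np.array([-u[1],u[0]])
for k,m,cc in zip('abcd',M,C): print(k,(u*(cc@u)+v*(M@v).mean()).round(1))
print('frame corner outer near px',cast(c,(200.5,137),3).round(1),cast(c,(206,205.5),3).round(1))
E
```

```text
a bolt mid [478.3 169.5] len 118.3 dir 1.799 slat mid [476.4 174.9] w 21.6
b bolt mid [531.6 182.1] len 118.0 dir 1.8 slat mid [530.7 185.5] w 29.4
c bolt mid [596.  197.6] len 117.2 dir 1.801 slat mid [595.1 198.1] w 39.7
d bolt mid [669.6 215.1] len 116.8 dir 1.803 slat mid [667.9 212.3] w 51.0
bolt axis 0.2342750081495325 gaps [54.7 66.2 75.7]
slat row yaw 0.1925640811576627 gaps along [55.3 65.6 74.2]
a [477.7 169.3]
b [531.5 182.2]
c [595.3 197.4]
d [667.4 214.6]
frame corner outer near px [410.5 217.5   3. ] [437.3  95.3   3. ]
```

The crop shows the four slats widening left to right (a→d) with bolts at their ends. The row yaw comes out at 0.234, and the spacings match the description. Now I'll move to rod a and refine its position from close by.

```bash
python3 -m creep '[{"dx":0,"dy":-0.15,"dz":0,"rx":0,"ry":0,"rz":0.025,"grip":-1},{"dx":0,"dy":-0.3,"dz":0,"rx":0,"ry":0,"rz":0.05,"grip":-1},{"dx":0,"dy":-0.45,"dz":0,"rx":0,"ry":0,"rz":0.075,"grip":-1},{"dx":0,"dy":-0.6,"dz":0,"rx":0,"ry":0,"rz":0.1,"grip":-1},{"dx":0.01,"dy":-0.75,"dz":-0.02,"rx":0,"ry":0,"rz":0.125,"grip":-1}]' &&
python3 -m creep '[{"dx":0,"dy":-0.15,"dz":-0.03,"rx":0,"ry":0,"rz":0.025,"grip":-1},{"dx":0,"dy":-0.3,"dz":-0.07,"rx":0,"ry":0,"rz":0.026,"grip":-1},{"dx":0,"dy":-0.45,"dz":-0.12,"rx":0,"ry":0,"rz":0.026,"grip":-1},{"dx":0,"dy":-0.5,"dz":-0.2,"rx":0,"ry":0,"rz":0.026,"grip":-1},{"dx":0,"dy":-0.5,"dz":-0.28,"rx":0,"ry":0,"rz":0.026,"grip":-1}]'
cat >> h.py <<'E'
def rods(name,tag,view=None):
    c=get_calibration(name);s=ctrl.read_state();I=get_image(name);cv2.imwrite(f'pics/{tag}.png',I[:,:,::-1])
    print('tcp',s['eef_pos'].round(1) if hasattr(s['eef_pos'],'round') else s['eef_pos'],'rot',np.round(s['tool_rot'],3),'clk',round(s['clock'],2))
    ks,m=blobs(I,(12,50,90),(26,200,255),300)
    for k in ks:
        rc=cv2.minAreaRect(k);b=cv2.boxPoints(rc)
        for r in (10,14,19,25):
            P=[cast(c,q,r) for q in b];L=[np.linalg.norm(P[i]-P[(i+1)%4]) for i in range(2)]
            if abs(min(L)-2*r)<5 and 110<max(L)<175:
                e=sorted([(b[i]+b[(i+1)%4])/2 for i in range(4)],key=lambda q:-np.hypot(*(q-np.array(rc[0]))))
                d=cast(c,e[0],r)-cast(c,e[1],r)
                print('r',r,'px',np.round(rc[0]),'size',np.round(L,1),'mid',((cast(c,e[0],r)+cast(c,e[1],r))/2).round(1),'yaw',round(np.arctan2(d[1],d[0])%np.pi,3))
E
python3 -c "
from h import *
rods('wrist','w3')"
```

```text
clock: 2.08
eef_pos: [510.4, -89.8, 319.9]
tool_rot: [3.14, 0.001, 2.567]
force: [0.5, 0.2, 0.1]
width: 85.5
gripper_force: 0.0
clock: 2.7
eef_pos: [510.2, -291.0, 206.4]
tool_rot: [-3.141, 0.0, 2.72]
force: [0.2, 1.0, -1.4]
width: 85.4
gripper_force: 0.0
tcp [ 510.2 -291.   206.4] rot [-3.141  0.     2.72 ] clk 2.7
r 14 px [196. 212.] size [ 29.4 148.6] mid [ 532.1 -388.2   14. ] yaw 2.851
r 10 px [257. 174.] size [ 20.1 142.5] mid [ 518.  -291.4   10. ] yaw 2.722
r 25 px [339. 142.] size [ 51.7 151.8] mid [ 520.7 -181.5   25. ] yaw 2.898
```

View pics/w3.png

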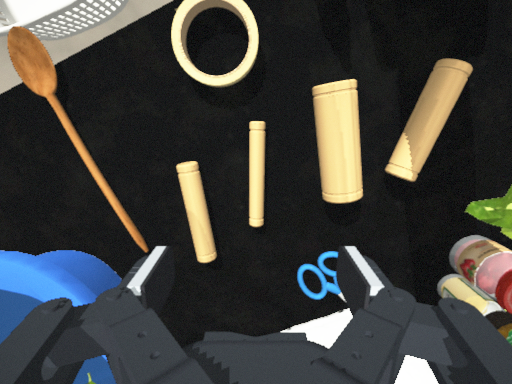

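The wrist view shows rod a (257,174), b (196,212), d (338,142), c (430,120). Rod a is clear on both sides, so I'll descend.

```bash
python3 -m creep '[{"dx":0.015,"dy":-0.005,"dz":-0.12,"rx":0,"ry":0,"rz":0,"grip":-1},{"dx":0.015,"dy":-0.005,"dz":-0.25,"rx":0,"ry":0,"rz":0,"grip":-1},{"dx":0.015,"dy":-0.005,"dz":-0.38,"rx":0,"ry":0,"rz":0,"grip":-1},{"dx":0.015,"dy":-0.005,"dz":-0.46,"rx":0,"ry":0,"rz":0,"grip":-1},{"dx":0.015,"dy":-0.005,"dz":-0.5,"rx":0,"ry":0,"rz":0,"grip":-1}]' &&
python3 -m creep '[{"dx":0,"dy":0,"dz":0,"rx":0,"ry":0,"rz":0,"grip":1},{"dx":0,"dy":0,"dz":0,"rx":0,"ry":0,"rz":0,"grip":1},{"dx":0,"dy":0,"dz":0,"rx":0,"ry":0,"rz":0,"grip":1},{"dx":0,"dy":0,"dz":0,"rx":0,"ry":0,"rz":0,"grip":1},{"dx":0,"dy":0,"dz":0,"rx":0,"ry":0,"rz":0,"grip":1}]'
python3 - <<'E'
from h import *
# rack check in the top picture
c=get_calibration('top');I=cv2.imread('pics/top0.png')[:,:,::-1].copy()
H=cv2.cvtColor(I,cv2.COLOR_RGB2HSV);u=np.array([.973,.2315]);v=np.array([-u[1],u[0]])
p0=np.array([477.7,169.3])
prof=lambda s,t:I[tuple(np.round(proj(c,np.r_[p0+u*s+v*t,20.])[::-1]).astype(int))].astype(int)[0]
r=[np.mean([prof(s,t) for t in range(-20,21,4)]) for s in range(-30,240,2)]
r=np.array(r);x=np.arange(-30,240,2);m=r>90
print(x[1:][np.diff(m.astype(int))!=0])
for s in (25,85,160): # gaps between slats: across extent of frame
    q=np.array([prof(s,t).sum()/1 for t in range(-90,91,2)]);print(s,np.arange(-90,91,2)[q>80][[0,-1]])
E
```

```text
clock: 3.38
eef_pos: [516.5, -289.8, 6.1]
tool_rot: [3.14, -0.002, 2.724]
force: [0.4, -0.1, 0.2]
width: 85.7
gripper_force: 0.0
clock: 4.0
eef_pos: [516.5, -292.3, 7.8]
tool_rot: [3.142, 0.001, 2.722]
force: [-0.5, 0.6, -0.0]
width: 0.1
gripper_force: 0.0
[-14  10  36  70  98 140 166]
25 [-62  64]
85 [-64  64]
160 [-64  62]
```

```bash
python3 -m creep '[{"dx":0,"dy":0,"dz":0.12,"rx":0,"ry":0,"rz":0,"grip":1},{"dx":0,"dy":0,"dz":0.25,"rx":0,"ry":0,"rz":0,"grip":-1},{"dx":0,"dy":0,"dz":0.38,"rx":0,"ry":0,"rz":0,"grip":-1},{"dx":0,"dy":0,"dz":0.4,"rx":0,"ry":0,"rz":0,"grip":-1},{"dx":0,"dy":0,"dz":0.4,"rx":0,"ry":0,"rz":0,"grip":-1}]'
python3 -c "
from h import *
rods('wrist','w4')
rods('top','t4')"
```

```text
clock: 4.62
eef_pos: [516.3, -292.0, 167.6]
tool_rot: [3.141, 0.001, 2.722]
force: [-1.0, 0.7, -0.8]
width: 72.0
gripper_force: 0.0
tcp [ 516.3 -292.   167.6] rot [3.141e+00 1.000e-03 2.722e+00] clk 4.62
r 14 px [189. 217.] size [ 29.7 148.7] mid [ 532.8 -387.    14. ] yaw 2.876
r 10 px [256. 175.] size [ 20.1 143.7] mid [ 518.1 -291.3   10. ] yaw 2.722
r 25 px [348. 139.] size [ 52.4 153.3] mid [ 520.7 -181.3   25. ] yaw 2.896
tcp [ 515.7 -291.6  166.5] rot [ 3.141e+00 -2.000e-03  2.722e+00] clk 4.67
r 25 px [314. 198.] size [151.7  52.3] mid [ 517.  -185.7   25. ] yaw 2.876
r 19 px [281. 191.] size [146.9  40. ] mid [539.1 -79.2  19. ] yaw 2.381
```

View pics/w4.png

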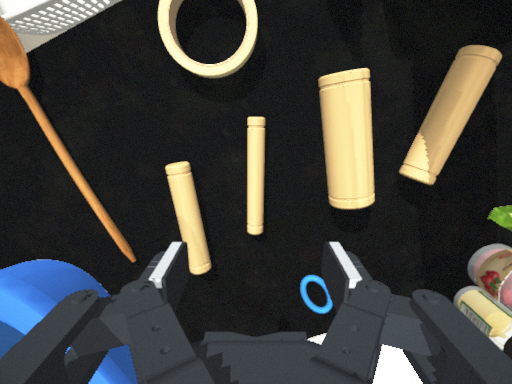

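Rod a is still at (256,175), unmoved. The open tips sit further back, so they closed over its top. I'll pre-close to about 40 mm and go lower.

```bash
python3 -m creep '[{"dx":0,"dy":0,"dz":-0.1,"rx":0,"ry":0,"rz":0,"grip":0.06},{"dx":0,"dy":0,"dz":-0.22,"rx":0,"ry":0,"rz":0,"grip":0.06},{"dx":0,"dy":0,"dz":-0.34,"rx":0,"ry":0,"rz":0,"grip":0.06},{"dx":0,"dy":0,"dz":-0.39,"rx":0,"ry":0,"rz":0,"grip":0.06},{"dx":0,"dy":0,"dz":-0.42,"rx":0,"ry":0,"rz":0,"grip":0.06}]' &&
python3 -m creep '[{"dx":0,"dy":0,"dz":0,"rx":0,"ry":0,"rz":0,"grip":0.06},{"dx":0,"dy":0,"dz":0,"rx":0,"ry":0,"rz":0,"grip":1},{"dx":0,"dy":0,"dz":0,"rx":0,"ry":0,"rz":0,"grip":1},{"dx":0,"dy":0,"dz":0,"rx":0,"ry":0,"rz":0,"grip":1},{"dx":0,"dy":0,"dz":0,"rx":0,"ry":0,"rz":0,"grip":1}]'
```

```text
clock: 5.35
eef_pos: [515.6, -292.1, -2.0]
tool_rot: [-3.142, -0.002, 2.722]
force: [-0.0, 0.1, 0.3]
width: 40.2
gripper_force: 0.0
clock: 5.98
eef_pos: [516.5, -292.3, -0.2]
tool_rot: [-3.142, 0.001, 2.722]
force: [0.2, 0.1, -0.2]
width: 0.3
gripper_force: 0.0
```

```bash
python3 -c "
from h import *
rods('wrist','w5')
a=cv2.imread('pics/w5.png')
s=get_image('scene')[:,:,::-1];t=get_image('top')[:,:,::-1]
cs=cv2.resize(s[150:310,200:400],(500,400));ct=cv2.resize(t[150:250,290:400],(300,273))
o=np.zeros((600,800,3),np.uint8);o[:384//2*1+0,:256]=cv2.resize(a,(256,192));o[200:600,300:800]=cs;o[200:473,:300]=ct
cv2.imwrite('pics/m5.png',o)"
```

```text
tcp [ 5.165e+02 -2.923e+02 -2.000e-01] rot [-3.142e+00  1.000e-03  2.722e+00] clk 5.97
r 25 px [453. 160.] size [ 50.5 172. ] mid [ 524.1 -182.2   25. ] yaw 2.927
```

View pics/m5.png

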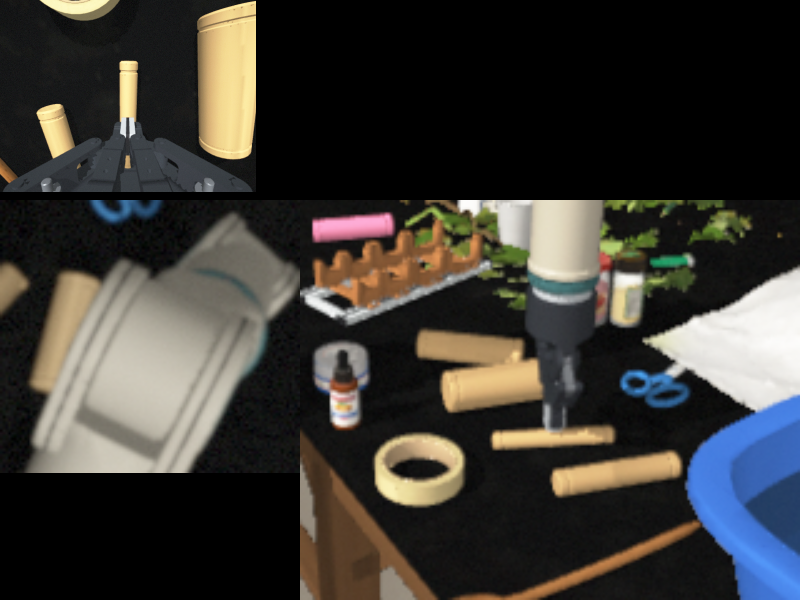

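The composite shows the shut fingertips on top of the rod (scene inset about 555,430), even though the reported z is about 0. I'll measure the true tip height from the scene ray.

```bash
python3 - <<'E'
from h import *
c=get_calibration('scene')
for z in (0,10,20,25,30): 
    u=proj(c,np.array([516.5,-292.3,z])); print(z,u.round(1),'inset',((u-[200,150])*2.5+[300,200]).round(0))
w=get_calibration('wrist')
for z in (-0.2,10,20,30): print(z,(proj(w,np.array([516.5,-292.3,z]))/2).round(0))
print(ctrl.read_state()['qpos'])
s=get_image('scene')[:,:,::-1];cv2.imwrite('pics/s5.png',cv2.resize(s[205:265,270:350],(800,600),interpolation=cv2.INTER_CUBIC))
E
```

```text
0 [299.7 247.6] inset [549. 444.]
10 [299.9 244.8] inset [550. 437.]
20 [300.1 241.8] inset [550. 430.]
25 [300.2 240.4] inset [550. 426.]
30 [300.3 238.9] inset [551. 422.]
-0.2 [127. 117.]
10 [127. 120.]
20 [127. 124.]
30 [127. 128.]
[ 0.34464766  0.848454    0.19838645  1.82548278 -0.3146554   0.49828668
  1.90624849]
```

View pics/s5.png

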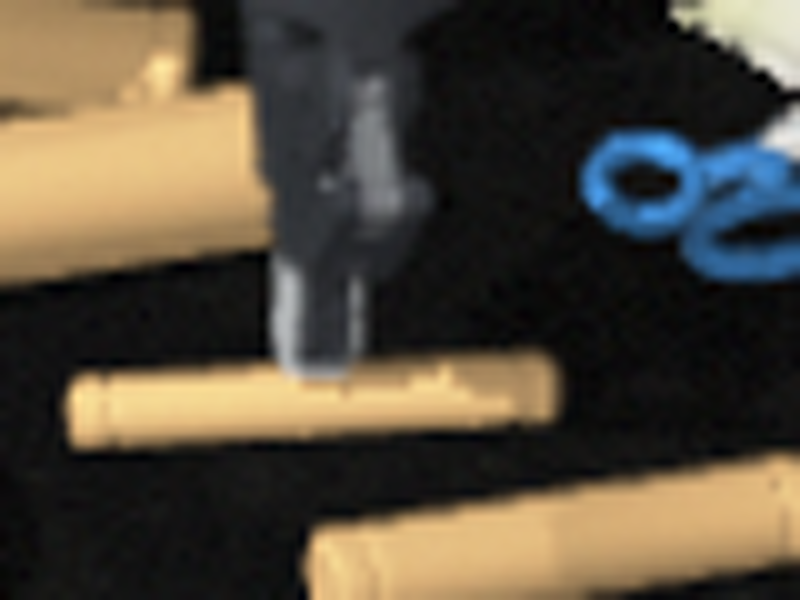

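```bash
python3 - <<'E'
from h import *
w=get_calibration('wrist');I=cv2.imread('pics/w5.png')[:,:,::-1].copy()
m=cv2.inRange(cv2.cvtColor(I,cv2.COLOR_RGB2HSV),(12,50,90),(26,200,255))>0
for r in range(124,236,12):
    x=np.flatnonzero(m[r,220:300])+220
    p,q=cast(w,(x.min()-.5,r),10),cast(w,(x.max()+.5,r),10);print(r,x.min(),x.max(),np.linalg.norm(p-q).round(1),((p+q)/2).round(1))
y=np.flatnonzero(m[:,257]);print(y.min(),cast(w,(257,y.min()),10),cast(w,(257,y.min()),18))
# spoon/tape etc. B near end width
k=np.load('w2.npz')
print(w['world_from_camera'][:3,3])
# two-height check on the rod's end: same rod end seen in w4-like heights
for f,r0 in (('w3',None),('w4',None)):
    J=cv2.imread(f'pics/{f}.png')[:,:,::-1].copy();mm=cv2.inRange(cv2.cvtColor(J,cv2.COLOR_RGB2HSV),(12,50,90),(26,200,255))>0
    y=np.flatnonzero(mm[100:240,257])+100;print(f,y.min(),y.max())
E
```

```text
124 239 274 19.4 [ 453.6 -263.2   10. ]
136 239 275 20.2 [ 459.5 -265.5   10. ]
148 239 274 19.9 [ 465.4 -268.4   10. ]
160 239 274 20.2 [ 471.5 -271.1   10. ]
172 239 274 20.4 [ 477.8 -273.9   10. ]
184 239 273 20.1 [ 484.1 -277.1   10. ]
196 239 273 20.4 [ 490.6 -280.    10. ]
208 239 273 20.7 [ 497.4 -283.    10. ]
220 239 272 20.4 [ 504.2 -286.4   10. ]
232 239 272 20.6 [ 511.4 -289.6   10. ]
121 [ 452.31209876 -262.30682597   10.        ] [ 452.05473572 -262.25417617   18.        ]
[ 447.31345353 -261.28423276  165.3803553 ]
w3 121 226
w4 116 234
```

```bash
python3 - <<'E'
from h import *
I=cv2.imread('pics/w5.png')[:,:,::-1]
for r in range(226,270,3): print(r,[tuple(int(v) for v in I[r,c]) for c in (238,246,252,256,260,266,274)])
w=get_calibration('wrist')
for z in (0,5,10,15,20,25): print(z,proj(w,np.array([516.5,-292.3,z])).round(1), 'front face', proj(w,np.array([516.5-10*.912,-292.3+10*.41,z])).round(1))
E
```

```text
226 [(22, 24, 24), (252, 235, 164), (254, 241, 174), (253, 238, 167), (248, 224, 151), (233, 199, 134), (17, 19, 16)]
229 [(23, 22, 26), (252, 235, 163), (254, 240, 171), (253, 237, 167), (248, 224, 152), (231, 197, 131), (21, 16, 16)]
232 [(27, 26, 25), (252, 235, 163), (254, 241, 173), (253, 237, 168), (247, 223, 152), (230, 197, 130), (21, 17, 17)]
235 [(33, 30, 32), (228, 228, 223), (190, 188, 178), (111, 98, 82), (226, 227, 222), (224, 225, 223), (11, 9, 18)]
238 [(28, 29, 28), (224, 231, 233), (175, 184, 187), (61, 62, 64), (225, 231, 234), (224, 230, 234), (16, 18, 18)]
241 [(20, 17, 18), (225, 231, 233), (178, 185, 186), (60, 59, 63), (225, 231, 234), (225, 231, 234), (16, 21, 20)]
244 [(59, 63, 67), (224, 229, 232), (143, 147, 151), (56, 59, 62), (225, 232, 233), (226, 231, 233), (55, 59, 64)]
247 [(63, 70, 75), (225, 230, 233), (143, 147, 152), (58, 58, 59), (225, 231, 232), (224, 229, 232), (62, 67, 71)]
250 [(62, 67, 74), (224, 230, 233), (143, 149, 153), (56, 58, 62), (224, 230, 231), (225, 230, 233), (63, 68, 72)]
253 [(89, 95, 103), (225, 232, 233), (125, 129, 133), (5
[... 181 characters left out ...]
62, 67, 74), (224, 229, 232), (114, 118, 120), (57, 60, 63), (225, 231, 233), (225, 231, 233), (63, 69, 73)]
262 [(64, 71, 75), (224, 229, 232), (115, 120, 123), (58, 58, 62), (224, 230, 232), (225, 231, 233), (60, 64, 72)]
265 [(61, 68, 72), (225, 232, 234), (85, 88, 88), (60, 58, 61), (225, 231, 232), (225, 231, 233), (59, 64, 72)]
268 [(63, 70, 74), (243, 247, 248), (102, 102, 107), (74, 73, 76), (243, 246, 248), (211, 218, 220), (62, 69, 74)]
0 [254.8 233.8] front face [254.9 219.4]
5 [254.8 237.1] front face [254.9 222.4]
10 [254.8 240.7] front face [254.9 225.6]
15 [254.8 244.4] front face [254.9 228.9]
20 [254.8 248.3] front face [254.9 232.5]
25 [254.8 252.5] front face [254.9 236.2]
```

```bash
python3 -m creep '[{"dx":0,"dy":0,"dz":0.1,"rx":0,"ry":0,"rz":0,"grip":1},{"dx":0,"dy":0,"dz":0.2,"rx":0,"ry":0,"rz":0,"grip":1},{"dx":0,"dy":0,"dz":0.2,"rx":0,"ry":0,"rz":0,"grip":1},{"dx":0,"dy":0,"dz":0.2,"rx":0,"ry":0,"rz":0,"grip":1},{"dx":0,"dy":0,"dz":0.2,"rx":0,"ry":0,"rz":0,"grip":1}]'
python3 - <<'E'
from h import *
I=get_image('wrist');cv2.imwrite('pics/w6.png',I[:,:,::-1])
for r in range(205,262,3): print(r,[tuple(int(v) for v in I[r,c]) for c in (246,252,256,260,266)])
E
```

```text
clock: 6.8
eef_pos: [515.4, -291.6, 78.1]
tool_rot: [3.141, -0.003, 2.722]
force: [0.1, -0.0, -0.2]
width: -0.3
gripper_force: 0.0
205 [(246, 222, 149), (254, 245, 179), (253, 239, 170), (246, 220, 149), (135, 112, 79)]
208 [(246, 221, 151), (254, 245, 179), (253, 239, 170), (244, 218, 150), (127, 107, 70)]
211 [(246, 222, 149), (254, 245, 180), (253, 239, 169), (245, 220, 146), (128, 108, 75)]
214 [(246, 221, 148), (254, 246, 181), (253, 238, 167), (244, 220, 147), (123, 102, 71)]
217 [(246, 221, 150), (254, 245, 177), (253, 238, 167), (243, 218, 146), (118, 100, 66)]
220 [(246, 221, 149), (254, 246, 180), (253, 237, 167), (244, 218, 146), (114, 91, 63)]
223 [(246, 222, 149), (254, 245, 179), (253, 237, 165), (243, 218, 145), (112, 94, 63)]
226 [(245, 220, 149), (254, 246, 181), (253, 236, 167), (241, 216, 142), (118, 98, 69)]
229 [(246, 220, 146), (254, 245, 179), (252, 234, 162), (243, 218, 145), (115, 92, 63)]
232 [(247, 222, 152), (254, 245, 178), (253, 236, 166), (243, 214, 143), (82, 68, 47)]
235 [(230, 231, 227), (201, 195, 188), (114, 100, 82), (228, 230, 227), (218, 223, 224)]
238 [(231, 237, 238), (184, 191, 194), (60, 61, 66), (232, 237, 239), (232, 236, 238)]
241 [(231, 235, 237), (182, 190, 193), (56, 58, 62), (230, 235, 238), (231, 236, 237)]
244 [(230, 235, 237), (153, 157, 162), (61, 59, 63), (230, 236, 237), (229, 234, 235)]
247 [(230, 236, 237), (150, 156, 159), (60, 63, 65), (232, 237, 239), (232, 236, 237)]
250 [(231, 236, 237), (150, 156, 160), (60, 64, 68), (230, 234, 237), (232, 236, 238)]
253 [(231, 235, 238), (126, 130, 134), (61, 63, 66), (232, 236, 238), (230, 235, 238)]
256 [(230, 235, 238), (120, 122, 125), (61, 60, 64), (231, 236, 239), (230, 234, 237)]
259 [(231, 235, 238), (122, 124, 128), (65, 66, 67), (230, 234, 237), (231, 235, 238)]
```

With the fingers shut in free air the tip edge stays at row 234. So the real tips are about 21 mm short of the reported TCP, and I'll descend correspondingly lower.

```bash
python3 -m creep '[{"dx":0,"dy":0,"dz":0,"rx":0,"ry":0,"rz":0,"grip":0.06},{"dx":0,"dy":0,"dz":0,"rx":0,"ry":0,"rz":0,"grip":0.06},{"dx":0,"dy":0,"dz":-0.1,"rx":0,"ry":0,"rz":0,"grip":0.06},{"dx":0,"dy":0,"dz":-0.16,"rx":0,"ry":0,"rz":0,"grip":0.06},{"dx":0,"dy":0,"dz":-0.2,"rx":0,"ry":0,"rz":0,"grip":0.06}]' &&
python3 -m creep '[{"dx":0,"dy":0,"dz":-0.01,"rx":0,"ry":0,"rz":0,"grip":0.06},{"dx":0,"dy":0,"dz":-0.02,"rx":0,"ry":0,"rz":0,"grip":0.06},{"dx":0,"dy":0,"dz":-0.03,"rx":0,"ry":0,"rz":0,"grip":0.06},{"dx":0,"dy":0,"dz":-0.04,"rx":0,"ry":0,"rz":0,"grip":0.06},{"dx":0,"dy":0,"dz":-0.04,"rx":0,"ry":0,"rz":0,"grip":0.06}]' &&
python3 -m creep '[{"dx":0,"dy":0,"dz":0,"rx":0,"ry":0,"rz":0,"grip":1},{"dx":0,"dy":0,"dz":0,"rx":0,"ry":0,"rz":0,"grip":1},{"dx":0,"dy":0,"dz":0,"rx":0,"ry":0,"rz":0,"grip":1},{"dx":0,"dy":0,"dz":0,"rx":0,"ry":0,"rz":0,"grip":1},{"dx":0,"dy":0,"dz":0,"rx":0,"ry":0,"rz":0,"grip":1}]'
```

```text
clock: 7.48
eef_pos: [515.8, -292.0, -1.9]
tool_rot: [3.142, -0.001, 2.722]
force: [-0.7, -0.7, -0.6]
width: 40.3
gripper_force: 0.0
clock: 8.1
eef_pos: [516.3, -292.1, -16.7]
tool_rot: [3.142, -0.0, 2.722]
force: [-0.4, -1.1, -0.4]
width: 40.3
gripper_force: 0.0
clock: 8.72
eef_pos: [516.5, -292.3, -16.2]
tool_rot: [3.142, 0.0, 2.722]
force: [-1.4, 0.1, 6.0]
width: 17.3
gripper_force: 58.9
```

The width reads 17.3 mm with an upward force, so the pinch is above the rod's centre. I'll reopen and go lower.

```bash
python3 -m creep '[{"dx":0,"dy":0,"dz":0,"rx":0,"ry":0,"rz":0,"grip":0.06},{"dx":0,"dy":0,"dz":0,"rx":0,"ry":0,"rz":0,"grip":0.06},{"dx":0,"dy":0,"dz":-0.005,"rx":0,"ry":0,"rz":0,"grip":0.06},{"dx":0,"dy":0,"dz":-0.01,"rx":0,"ry":0,"rz":0,"grip":0.06},{"dx":0,"dy":0,"dz":-0.015,"rx":0,"ry":0,"rz":0,"grip":0.06}]' &&
python3 -m creep '[{"dx":0,"dy":0,"dz":0,"rx":0,"ry":0,"rz":0,"grip":0.06},{"dx":0,"dy":0,"dz":0,"rx":0,"ry":0,"rz":0,"grip":1},{"dx":0,"dy":0,"dz":0,"rx":0,"ry":0,"rz":0,"grip":1},{"dx":0,"dy":0,"dz":0,"rx":0,"ry":0,"rz":0,"grip":1},{"dx":0,"dy":0,"dz":0,"rx":0,"ry":0,"rz":0,"grip":1}]'
```

```text
clock: 9.35
eef_pos: [516.2, -292.2, -22.9]
tool_rot: [-3.142, -0.0, 2.722]
force: [-0.5, 0.6, 0.2]
width: 40.4
gripper_force: 0.0
clock: 9.98
eef_pos: [516.4, -292.3, -22.3]
tool_rot: [-3.142, 0.0, 2.722]
force: [-0.2, 0.2, 3.1]
width: 17.5
gripper_force: 58.7
```

Width is steady at 17.5 mm under 59 N (pad compliance), so rod a is gripped. Lift and carry it to saddle a.

```bash
python3 -m creep '[{"dx":0,"dy":0,"dz":0.08,"rx":0,"ry":0,"rz":0,"grip":1},{"dx":0,"dy":0,"dz":0.2,"rx":0,"ry":0,"rz":0,"grip":1},{"dx":0,"dy":0,"dz":0.32,"rx":0,"ry":0,"rz":0,"grip":1},{"dx":0,"dy":0,"dz":0.42,"rx":0,"ry":0,"rz":0,"grip":1},{"dx":0,"dy":0.1,"dz":0.425,"rx":0,"ry":0,"rz":0,"grip":1}]' &&
python3 -m creep '[{"dx":-0.02,"dy":0.15,"dz":0,"rx":0,"ry":0,"rz":-0.025,"grip":1},{"dx":-0.04,"dy":0.3,"dz":0,"rx":0,"ry":0,"rz":-0.05,"grip":1},{"dx":-0.06,"dy":0.45,"dz":0,"rx":0,"ry":0,"rz":-0.075,"grip":1},{"dx":-0.08,"dy":0.6,"dz":0,"rx":0,"ry":0,"rz":-0.1,"grip":1},{"dx":-0.099,"dy":0.75,"dz":0,"rx":0,"ry":0,"rz":-0.125,"grip":1}]' &&
python3 -m creep '[{"dx":0,"dy":0.12,"dz":0,"rx":0,"ry":0,"rz":-0.021,"grip":1},{"dx":0,"dy":0.24,"dz":0,"rx":0,"ry":0,"rz":-0.021,"grip":1},{"dx":0,"dy":0.303,"dz":0,"rx":0,"ry":0,"rz":-0.021,"grip":1},{"dx":0,"dy":0.303,"dz":0,"rx":0,"ry":0,"rz":-0.021,"grip":1},{"dx":0,"dy":0.303,"dz":0,"rx":0,"ry":0,"rz":-0.021,"grip":1}]'
python3 - <<'E'
from h import *
c=get_calibration('wrist');I=get_image('wrist');np.savez('w7.npz',**c);cv2.imwrite('pics/w7.png',I[:,:,::-1])
print(ctrl.read_state()['eef_pos'])
E
```

```text
clock: 10.6
eef_pos: [517.9, -256.8, 150.9]
tool_rot: [-3.139, 0.009, 2.716]
force: [0.4, 0.3, -1.4]
width: 17.9
gripper_force: 58.6
clock: 11.22
eef_pos: [476.2, 49.7, 147.3]
tool_rot: [3.141, -0.0, 1.931]
force: [0.6, 1.0, -0.2]
width: 17.8
gripper_force: 58.6
clock: 11.85
eef_pos: [476.6, 167.6, 147.4]
tool_rot: [-3.141, 0.001, 1.803]
force: [-0.1, -0.6, 0.7]
width: 17.7
gripper_force: 58.6
[476.73638643 167.24504858 147.47249193]
```

View pics/w7.png

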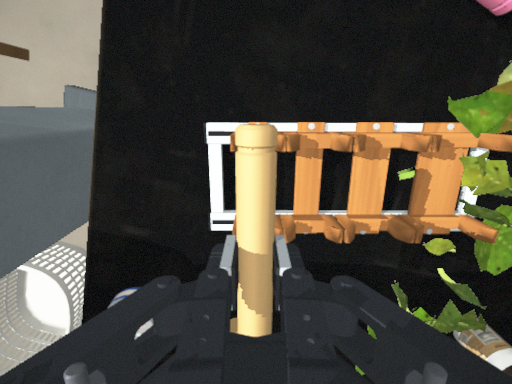

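Rod a is held between the pads (256,230), aligned over saddle a. The other slats are at columns 308, 367 and 437. I'll refine the rack and the rod offset numerically.

```bash
python3 - <<'E'
from h import *
c=np.load('w7.npz');I=cv2.imread('pics/w7.png')[:,:,::-1].copy();H=cv2.cvtColor(I,cv2.COLOR_RGB2HSV)
m=cv2.inRange(H,(3,100,90),(20,255,255))>0
u=np.array([.973,.2315]);v=np.array([-u[1],u[0]]);p0=np.array([477.7,169.3])
for r in (165,180,195):
    x=np.flatnonzero(np.diff(m[r,280:475].astype(int)))+281.
    P=[((cast(c,(a,r),20)[:2]-p0)@u).round(1) for a in x];print(r,x,P,np.diff(P))
for b in ((311,127.5),(376,127),(449,128)): 
    q=cast(c,b,20)[:2]-p0;print('bolt',(q@u).round(1),(q@v).round(1))
w=cv2.inRange(H,(15,40,110),(28,150,255))>0
y=np.flatnonzero(w[90:200,256])+90;print('rod end row',y.min())
t=np.array([476.7,167.4])
for z in (170,180,190):
    q=cast(c,(256,y.min()),z)[:2];x=np.flatnonzero(w[170,225:290])+225
    print(z,'end from tcp',((q-t)@v).round(1),((q-t)@u).round(1),'width',np.linalg.norm(cast(c,(x.min()-.5,170),z)-cast(c,(x.max()+.5,170),z)).round(1),'mid',((cast(c,((x.min()+x.max())/2,170),z)[:2]-t)@u).round(1))
E
```

```text
165 [295. 322. 351. 389. 415. 463.] [np.float64(40.5), np.float64(69.3), np.float64(100.1), np.float64(140.6), np.float64(168.2), np.float64(219.3)] [28.8 30.8 40.5 27.6 51.1]
180 [294. 321. 350. 387. 414. 461.] [np.float64(40.1), np.float64(69.3), np.float64(100.7), np.float64(140.7), np.float64(169.9), np.float64(220.7)] [29.2 31.4 40.  29.2 50.8]
195 [294. 320. 348. 384. 411. 458.] [np.float64(40.8), np.float64(69.4), np.float64(100.2), np.float64(139.7), np.float64(169.4), np.float64(221.0)] [28.6 30.8 39.5 29.7 51.6]
bolt 55.3 58.0
bolt 121.8 58.4
bolt 196.6 57.3
rod end row 123
170 end from tcp 70.2 0.1 width 22.0 mid -0.2
180 end from tcp 70.6 0.1 width 20.4 mid -0.2
190 end from tcp 71.0 0.0 width 18.9 mid -0.2
```

```bash
python3 -m creep '[{"dx":0,"dy":0.004,"dz":-0.1,"rx":0,"ry":0,"rz":0,"grip":1},{"dx":0,"dy":0.004,"dz":-0.2,"rx":0,"ry":0,"rz":0,"grip":1},{"dx":0,"dy":0.004,"dz":-0.26,"rx":0,"ry":0,"rz":0,"grip":1},{"dx":0,"dy":0.004,"dz":-0.29,"rx":0,"ry":0,"rz":0,"grip":1},{"dx":0,"dy":0.004,"dz":-0.31,"rx":0,"ry":0,"rz":0,"grip":1}]' &&
python3 -m creep '[{"dx":0,"dy":0,"dz":-0.003,"rx":0,"ry":0,"rz":0,"grip":1},{"dx":0,"dy":0,"dz":-0.006,"rx":0,"ry":0,"rz":0,"grip":1},{"dx":0,"dy":0,"dz":-0.008,"rx":0,"ry":0,"rz":0,"grip":1},{"dx":0,"dy":0,"dz":-0.008,"rx":0,"ry":0,"rz":0,"grip":1},{"dx":0,"dy":0,"dz":-0.008,"rx":0,"ry":0,"rz":0,"grip":1}]'
```

```text
clock: 12.52
eef_pos: [477.2, 169.6, 23.3]
tool_rot: [3.141, 0.0, 1.803]
force: [-0.2, 0.9, 0.2]
width: 17.9
gripper_force: 58.7
clock: 13.15
eef_pos: [476.8, 170.7, 20.4]
tool_rot: [3.141, -0.0, 1.805]
force: [0.7, -0.6, -0.5]
width: 18.2
gripper_force: 58.7
```

```bash
python3 -m creep '[{"dx":0,"dy":0,"dz":0,"rx":0,"ry":0,"rz":0,"grip":0.2},{"dx":0,"dy":0,"dz":0,"rx":0,"ry":0,"rz":0,"grip":0.2},{"dx":0,"dy":0,"dz":0.05,"rx":0,"ry":0,"rz":0,"grip":0.2},{"dx":0,"dy":0,"dz":0.15,"rx":0,"ry":0,"rz":0,"grip":0.2},{"dx":0,"dy":0,"dz":0.3,"rx":0,"ry":0,"rz":0,"grip":0.2}]' &&
python3 -m creep '[{"dx":0.02,"dy":-0.14,"dz":0.04,"rx":0,"ry":0,"rz":0.025,"grip":-0.2},{"dx":0.04,"dy":-0.28,"dz":0.08,"rx":0,"ry":0,"rz":0.05,"grip":-0.2},{"dx":0.06,"dy":-0.43,"dz":0.1,"rx":0,"ry":0,"rz":0.075,"grip":-0.2},{"dx":0.08,"dy":-0.58,"dz":0.1,"rx":0,"ry":0,"rz":0.1,"grip":-0.2},{"dx":0.1,"dy":-0.73,"dz":0.1,"rx":0,"ry":0,"rz":0.125,"grip":-0.2}]' &&
python3 -m creep '[{"dx":0.02,"dy":-0.15,"dz":0,"rx":0,"ry":0,"rz":0.022,"grip":-0.2},{"dx":0.03,"dy":-0.3,"dz":0,"rx":0,"ry":0,"rz":0.043,"grip":-0.2},{"dx":0.033,"dy":-0.45,"dz":0,"rx":0,"ry":0,"rz":0.043,"grip":-0.2},{"dx":0.033,"dy":-0.6,"dz":0,"rx":0,"ry":0,"rz":0.043,"grip":-0.2},{"dx":0.033,"dy":-0.67,"dz":-0.05,"rx":0,"ry":0,"rz":0.043,"grip":-0.2}]'
python3 -c "
from h import *
s=get_image('scene');cv2.imwrite('pics/s8.png',cv2.resize(s[150:230,190:297,::-1],(800,600),interpolation=cv2.INTER_CUBIC))
rods('wrist','w8')"
```

```text
clock: 13.78
eef_pos: [475.5, 170.2, 140.4]
tool_rot: [-3.138, 0.001, 1.804]
force: [1.0, 0.6, 0.1]
width: 34.3
gripper_force: 0.0
clock: 14.4
eef_pos: [516.8, -123.2, 180.5]
tool_rot: [3.141, 0.0, 2.595]
force: [0.6, 0.4, -0.3]
width: 51.1
gripper_force: 0.0
clock: 15.02
eef_pos: [529.0, -395.3, 161.4]
tool_rot: [-3.138, 0.003, 2.855]
force: [0.3, -0.1, -1.2]
width: 51.5
gripper_force: 0.0
tcp [ 526.5 -397.   157.6] rot [-3.137e+00 -2.000e-03  2.853e+00] clk 15.07
r 14 px [265. 180.] size [ 27.8 145.9] mid [ 533.5 -387.5   14. ] yaw 2.863
```

View pics/s8.png

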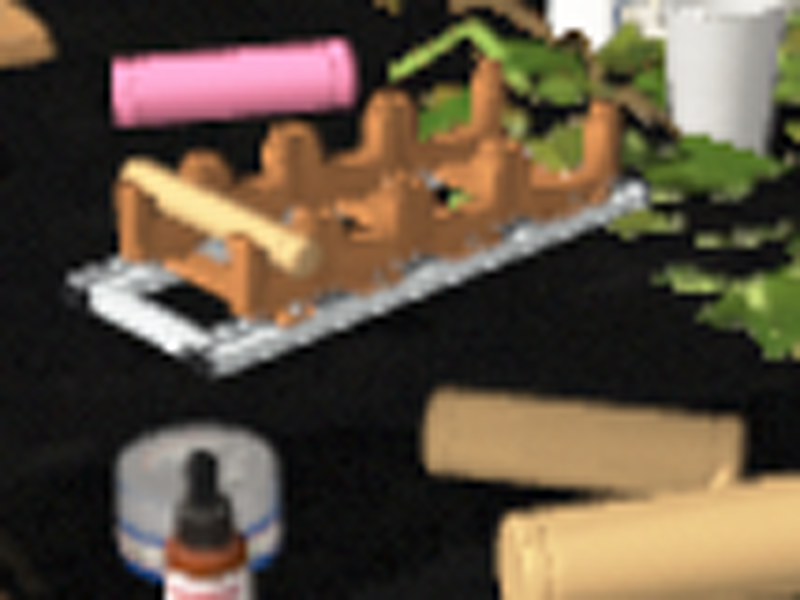

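Rod a lies fully down in saddle a (crop 220,215), centred over both forks. Now rod b.

```bash
python3 -m creep '[{"dx":0.014,"dy":0.021,"dz":-0.1,"rx":0,"ry":0,"rz":0.001,"grip":-0.2},{"dx":0.014,"dy":0.021,"dz":-0.22,"rx":0,"ry":0,"rz":0.001,"grip":-0.2},{"dx":0.014,"dy":0.021,"dz":-0.34,"rx":0,"ry":0,"rz":0.001,"grip":-0.2},{"dx":0.014,"dy":0.021,"dz":-0.39,"rx":0,"ry":0,"rz":0.001,"grip":-0.2},{"dx":0.014,"dy":0.021,"dz":-0.4,"rx":0,"ry":0,"rz":0.001,"grip":-0.2}]' &&
python3 -m creep '[{"dx":0,"dy":0,"dz":-0.01,"rx":0,"ry":0,"rz":0,"grip":-0.2},{"dx":0,"dy":0,"dz":-0.02,"rx":0,"ry":0,"rz":0,"grip":-0.2},{"dx":0,"dy":0,"dz":-0.03,"rx":0,"ry":0,"rz":0,"grip":-0.2},{"dx":0,"dy":0,"dz":-0.04,"rx":0,"ry":0,"rz":0,"grip":-0.2},{"dx":0,"dy":0,"dz":-0.04,"rx":0,"ry":0,"rz":0,"grip":-0.2}]'
```

```text
clock: 15.75
eef_pos: [535.4, -380.1, -0.3]
tool_rot: [3.141, -0.001, 2.867]
force: [0.4, -1.2, 0.0]
width: 51.3
gripper_force: 0.0
clock: 16.38
eef_pos: [535.3, -380.9, -16.1]
tool_rot: [3.141, -0.001, 2.866]
force: [-0.2, -0.1, 0.3]
width: 51.2
gripper_force: 0.0
```

```bash
python3 -m creep '[{"dx":-0.008,"dy":-0.019,"dz":0,"rx":0,"ry":0,"rz":-0.001,"grip":-0.2},{"dx":-0.008,"dy":-0.019,"dz":-0.01,"rx":0,"ry":0,"rz":-0.001,"grip":-0.2},{"dx":-0.008,"dy":-0.019,"dz":-0.01,"rx":0,"ry":0,"rz":-0.001,"grip":-0.2},{"dx":-0.008,"dy":-0.019,"dz":-0.01,"rx":0,"ry":0,"rz":-0.001,"grip":1},{"dx":-0.008,"dy":-0.019,"dz":-0.01,"rx":0,"ry":0,"rz":-0.001,"grip":1}]' &&
python3 -m creep '[{"dx":0,"dy":0,"dz":0,"rx":0,"ry":0,"rz":0,"grip":1},{"dx":0,"dy":0,"dz":0,"rx":0,"ry":0,"rz":0,"grip":1},{"dx":0,"dy":0,"dz":0,"rx":0,"ry":0,"rz":0,"grip":1},{"dx":0,"dy":0,"dz":0,"rx":0,"ry":0,"rz":0,"grip":1},{"dx":0,"dy":0,"dz":0,"rx":0,"ry":0,"rz":0,"grip":1}]'
```

```text
clock: 17.0
eef_pos: [532.6, -388.6, -19.5]
tool_rot: [3.142, 0.0, 2.86]
force: [0.1, 0.3, 0.3]
width: 26.2
gripper_force: 58.9
clock: 17.62
eef_pos: [532.6, -388.6, -19.6]
tool_rot: [3.142, 0.0, 2.86]
force: [0.6, 1.3, 2.6]
width: 25.9
gripper_force: 59.2
```

```bash
python3 -m creep '[{"dx":0,"dy":0,"dz":0.08,"rx":0,"ry":0,"rz":0,"grip":1},{"dx":0,"dy":0,"dz":0.2,"rx":0,"ry":0,"rz":0,"grip":1},{"dx":0,"dy":0,"dz":0.32,"rx":0,"ry":0,"rz":0,"grip":1},{"dx":0,"dy":0,"dz":0.42,"rx":0,"ry":0,"rz":0,"grip":1},{"dx":0,"dy":0,"dz":0.425,"rx":0,"ry":0,"rz":0,"grip":1}]' &&
python3 -m creep '[{"dx":0,"dy":0.14,"dz":0,"rx":0,"ry":0,"rz":-0.022,"grip":1},{"dx":0,"dy":0.28,"dz":0,"rx":0,"ry":0,"rz":-0.044,"grip":1},{"dx":0,"dy":0.42,"dz":0,"rx":0,"ry":0,"rz":-0.066,"grip":1},{"dx":0,"dy":0.56,"dz":0,"rx":0,"ry":0,"rz":-0.088,"grip":1},{"dx":0,"dy":0.7,"dz":0,"rx":0,"ry":0,"rz":-0.11,"grip":1}]' &&
python3 -m creep '[{"dx":0,"dy":0.14,"dz":0,"rx":0,"ry":0,"rz":-0.02,"grip":1},{"dx":0,"dy":0.28,"dz":0,"rx":0,"ry":0,"rz":-0.04,"grip":1},{"dx":0,"dy":0.42,"dz":0,"rx":0,"ry":0,"rz":-0.058,"grip":1},{"dx":0,"dy":0.56,"dz":0,"rx":0,"ry":0,"rz":-0.058,"grip":1},{"dx":0,"dy":0.68,"dz":0,"rx":0,"ry":0,"rz":-0.058,"grip":1}]' &&
python3 -m creep '[{"dx":-0.002,"dy":0.045,"dz":0,"rx":0,"ry":0,"rz":0,"grip":1},{"dx":-0.002,"dy":0.045,"dz":0,"rx":0,"ry":0,"rz":0,"grip":1},{"dx":-0.002,"dy":0.045,"dz":0,"rx":0,"ry":0,"rz":0,"grip":1},{"dx":-0.002,"dy":0.045,"dz":0,"rx":0,"ry":0,"rz":0,"grip":1},{"dx":-0.002,"dy":0.045,"dz":0,"rx":0,"ry":0,"rz":0,"grip":1}]'
cat >> h.py <<'E'
def held(tag,D,h,sd):
    # held rod: far end and lateral middle relative to the TCP, in rack axes; h = rod height above TCP, sd = saddle
    c=get_calibration('wrist');s=ctrl.read_state();I=get_image('wrist');cv2.imwrite(f'pics/{tag}.png',I[:,:,::-1])
    p=np.array(s['eef_pos']);yaw=s['tool_rot'][2];z=p[2]+h;v=np.array([np.cos(yaw),np.sin(yaw)]);u=np.array([v[1],-v[0]])
    w=cv2.inRange(cv2.cvtColor(I,cv2.COLOR_RGB2HSV),(15,40,110),(28,150,255))>0
    y=np.flatnonzero(w[60:200,256])+60;r=y.min()+45
    x=np.flatnonzero(w[r,180:330])+180
    e=cast(c,(256,y.min()),z+D/2*.3)[:2]-p[:2];a,b=cast(c,(x.min()-.5,r),z)[:2],cast(c,(x.max()+.5,r),z)[:2]
    print('tcp',p.round(1),'yaw',round(yaw,3),'end',(e@v).round(1),'lat',(((a+b)/2-p[:2])@u).round(1),'wid',np.linalg.norm(a-b).round(1),'to go mm',(np.array(sd)-p[:2]).round(1),'dz',round(52-z,1))
E
python3 -c "
from h import *
held('w9',28,33.6,(531.2,182))"
```

```text
clock: 18.25
eef_pos: [533.7, -390.3, 153.4]
tool_rot: [-3.139, 0.006, 2.86]
force: [-0.2, 0.3, -0.0]
width: 26.1
gripper_force: 59.1
clock: 18.88
eef_pos: [531.0, -106.7, 148.8]
tool_rot: [-3.139, -0.002, 2.164]
force: [0.4, -0.1, -0.7]
width: 26.1
gripper_force: 59.3
clock: 19.5
eef_pos: [530.9, 165.5, 148.6]
tool_rot: [-3.139, 0.001, 1.806]
force: [0.4, -0.8, -0.5]
width: 25.7
gripper_force: 59.2
clock: 20.12
eef_pos: [531.7, 180.1, 150.4]
tool_rot: [3.141, 0.0, 1.802]
force: [0.5, -0.7, -0.4]
width: 26.0
gripper_force: 59.2
tcp [531.7 180.1 150.4] yaw 1.802 end 72.2 lat 0.8 wid 69.1 to go mm [-0.5  1.9] dz -132.0
```

```bash
python3 -m creep '[{"dx":-0.001,"dy":0.002,"dz":-0.1,"rx":0,"ry":0,"rz":0,"grip":1},{"dx":-0.001,"dy":0.002,"dz":-0.2,"rx":0,"ry":0,"rz":0,"grip":1},{"dx":-0.001,"dy":0.002,"dz":-0.26,"rx":0,"ry":0,"rz":0,"grip":1},{"dx":-0.001,"dy":0.002,"dz":-0.3,"rx":0,"ry":0,"rz":0,"grip":1},{"dx":-0.001,"dy":0.002,"dz":-0.315,"rx":0,"ry":0,"rz":0,"grip":1}]' &&
python3 -m creep '[{"dx":0,"dy":0,"dz":-0.003,"rx":0,"ry":0,"rz":0,"grip":1},{"dx":0,"dy":0,"dz":-0.006,"rx":0,"ry":0,"rz":0,"grip":1},{"dx":0,"dy":0,"dz":-0.01,"rx":0,"ry":0,"rz":0,"grip":1},{"dx":0,"dy":0,"dz":-0.013,"rx":0,"ry":0,"rz":0,"grip":1},{"dx":0,"dy":0,"dz":-0.013,"rx":0,"ry":0,"rz":0,"grip":1}]'
```

```text
clock: 20.8
eef_pos: [531.1, 181.9, 23.7]
tool_rot: [-3.141, 0.0, 1.804]
force: [0.0, -0.1, 0.7]
width: 26.1
gripper_force: 59.2
clock: 21.42
eef_pos: [531.1, 182.2, 19.0]
tool_rot: [3.142, -0.0, 1.804]
force: [-0.1, -0.5, -0.5]
width: 26.0
gripper_force: 59.2
```

```bash
python3 -m creep '[{"dx":0,"dy":0,"dz":0,"rx":0,"ry":0,"rz":0,"grip":0.06},{"dx":0,"dy":0,"dz":0,"rx":0,"ry":0,"rz":0,"grip":0.06},{"dx":0,"dy":0,"dz":0.05,"rx":0,"ry":0,"rz":0,"grip":0.06},{"dx":0,"dy":0,"dz":0.15,"rx":0,"ry":0,"rz":0,"grip":0.06},{"dx":0,"dy":0,"dz":0.3,"rx":0,"ry":0,"rz":0,"grip":0.06}]' &&
python3 -m creep '[{"dx":0.005,"dy":-0.13,"dz":0.05,"rx":0,"ry":0,"rz":0.022,"grip":-0.53},{"dx":0.01,"dy":-0.26,"dz":0.1,"rx":0,"ry":0,"rz":0.044,"grip":-0.53},{"dx":0.015,"dy":-0.39,"dz":0.1,"rx":0,"ry":0,"rz":0.066,"grip":-0.53},{"dx":0.02,"dy":-0.52,"dz":0.1,"rx":0,"ry":0,"rz":0.088,"grip":-0.53},{"dx":0.025,"dy":-0.65,"dz":0.1,"rx":0,"ry":0,"rz":0.092,"grip":-0.53}]' &&
python3 -m creep '[{"dx":0,"dy":0,"dz":0,"rx":0,"ry":0,"rz":0,"grip":-0.53},{"dx":0,"dy":0,"dz":0,"rx":0,"ry":0,"rz":0,"grip":-0.53},{"dx":0,"dy":0,"dz":0,"rx":0,"ry":0,"rz":0,"grip":-0.53},{"dx":0,"dy":0,"dz":0,"rx":0,"ry":0,"rz":0,"grip":-0.53},{"dx":0,"dy":0,"dz":0,"rx":0,"ry":0,"rz":0,"grip":-0.53}]'
python3 -c "
from h import *
rods('wrist','w10')"
```

```text
clock: 22.05
eef_pos: [529.8, 181.9, 139.0]
tool_rot: [-3.138, 0.001, 1.804]
force: [1.1, 0.5, 0.7]
width: 40.3
gripper_force: 0.0
clock: 22.68
eef_pos: [541.1, -79.5, 179.3]
tool_rot: [3.141, 0.0, 2.384]
force: [-0.1, -0.8, -0.0]
width: 65.5
gripper_force: 0.0
clock: 23.3
eef_pos: [541.2, -76.9, 179.0]
tool_rot: [3.142, -0.0, 2.384]
force: [0.1, -0.4, -0.1]
width: 65.5
gripper_force: 0.0
tcp [541.2 -76.9 179. ] rot [ 3.142 -0.     2.384] clk 23.3
r 19 px [254. 174.] size [ 38.1 148.2] mid [541.2 -78.8  19. ] yaw 2.382
```

```bash
python3 -m creep '[{"dx":-0.002,"dy":-0.004,"dz":-0.1,"rx":0,"ry":0,"rz":0,"grip":-0.53},{"dx":-0.002,"dy":-0.004,"dz":-0.22,"rx":0,"ry":0,"rz":0,"grip":-0.53},{"dx":-0.002,"dy":-0.004,"dz":-0.34,"rx":0,"ry":0,"rz":0,"grip":-0.53},{"dx":-0.002,"dy":-0.004,"dz":-0.42,"rx":0,"ry":0,"rz":0,"grip":-0.53},{"dx":-0.002,"dy":-0.004,"dz":-0.46,"rx":0,"ry":0,"rz":0,"grip":-0.53}]' &&
python3 -m creep '[{"dx":0,"dy":0,"dz":-0.01,"rx":0,"ry":0,"rz":0,"grip":-0.53},{"dx":0,"dy":0,"dz":-0.02,"rx":0,"ry":0,"rz":0,"grip":-0.53},{"dx":0,"dy":0,"dz":-0.028,"rx":0,"ry":0,"rz":0,"grip":-0.53},{"dx":0,"dy":0,"dz":-0.028,"rx":0,"ry":0,"rz":0,"grip":1},{"dx":0,"dy":0,"dz":-0.028,"rx":0,"ry":0,"rz":0,"grip":1}]' &&
python3 -m creep '[{"dx":0,"dy":0,"dz":0,"rx":0,"ry":0,"rz":0,"grip":1},{"dx":0,"dy":0,"dz":0,"rx":0,"ry":0,"rz":0,"grip":1},{"dx":0,"dy":0,"dz":0,"rx":0,"ry":0,"rz":0,"grip":1},{"dx":0,"dy":0,"dz":0,"rx":0,"ry":0,"rz":0,"grip":1},{"dx":0,"dy":0,"dz":0,"rx":0,"ry":0,"rz":0,"grip":1}]'
```

```text
clock: 23.98
eef_pos: [539.4, -79.1, -6.6]
tool_rot: [-3.14, -0.002, 2.383]
force: [-0.2, -0.3, 0.3]
width: 65.3
gripper_force: 0.0
clock: 24.6
eef_pos: [540.8, -79.3, -15.4]
tool_rot: [3.141, 0.001, 2.383]
force: [-0.4, 0.6, 2.0]
width: 36.0
gripper_force: 59.6
clock: 25.22
eef_pos: [540.8, -79.4, -15.4]
tool_rot: [3.141, 0.001, 2.383]
force: [-0.9, 0.4, 6.1]
width: 36.1
gripper_force: 59.6
```

```bash
python3 -m creep '[{"dx":0,"dy":0,"dz":0.08,"rx":0,"ry":0,"rz":0,"grip":1},{"dx":0,"dy":0,"dz":0.2,"rx":0,"ry":0,"rz":0,"grip":1},{"dx":0,"dy":0,"dz":0.32,"rx":0,"ry":0,"rz":0,"grip":1},{"dx":0,"dy":0,"dz":0.42,"rx":0,"ry":0,"rz":0,"grip":1},{"dx":0,"dy":0,"dz":0.425,"rx":0,"ry":0,"rz":0,"grip":1}]' &&
python3 -m creep '[{"dx":0.026,"dy":0.13,"dz":0,"rx":0,"ry":0,"rz":-0.02,"grip":1},{"dx":0.052,"dy":0.27,"dz":0,"rx":0,"ry":0,"rz":-0.04,"grip":1},{"dx":0.08,"dy":0.41,"dz":0,"rx":0,"ry":0,"rz":-0.06,"grip":1},{"dx":0.106,"dy":0.55,"dz":0,"rx":0,"ry":0,"rz":-0.08,"grip":1},{"dx":0.134,"dy":0.691,"dz":0,"rx":0,"ry":0,"rz":-0.092,"grip":1}]' &&
python3 -m creep '[{"dx":0,"dy":0,"dz":0,"rx":0,"ry":0,"rz":0,"grip":1},{"dx":0,"dy":0,"dz":0,"rx":0,"ry":0,"rz":0,"grip":1},{"dx":0,"dy":0,"dz":0,"rx":0,"ry":0,"rz":0,"grip":1},{"dx":0,"dy":0,"dz":0,"rx":0,"ry":0,"rz":0,"grip":1},{"dx":0,"dy":0,"dz":0,"rx":0,"ry":0,"rz":0,"grip":1}]'
python3 -c "
from h import *
held('w11',38,34.4,(594.5,197))"
```

```text
clock: 25.85
eef_pos: [542.2, -79.9, 156.6]
tool_rot: [3.138, 0.005, 2.382]
force: [0.6, -0.4, -1.1]
width: 36.2
gripper_force: 60.5
clock: 26.48
eef_pos: [593.0, 198.7, 152.1]
tool_rot: [-3.139, 0.001, 1.802]
force: [0.4, -0.5, -0.8]
width: 36.0
gripper_force: 60.7
clock: 27.1
eef_pos: [594.0, 196.2, 154.0]
tool_rot: [3.141, -0.0, 1.803]
force: [0.5, 0.0, -1.4]
width: 36.0
gripper_force: 60.6
tcp [594.  196.2 154. ] yaw 1.803 end 73.5 lat -9.0 wid 54.7 to go mm [0.5 0.8] dz -136.4
```

```bash
python3 -m creep '[{"dx":0.002,"dy":-0.002,"dz":-0.1,"rx":0,"ry":0,"rz":0,"grip":1},{"dx":0.002,"dy":-0.002,"dz":-0.2,"rx":0,"ry":0,"rz":0,"grip":1},{"dx":0.002,"dy":-0.002,"dz":-0.27,"rx":0,"ry":0,"rz":0,"grip":1},{"dx":0.002,"dy":-0.002,"dz":-0.31,"rx":0,"ry":0,"rz":0,"grip":1},{"dx":0.002,"dy":-0.002,"dz":-0.325,"rx":0,"ry":0,"rz":0,"grip":1}]' &&
python3 -m creep '[{"dx":0,"dy":0,"dz":-0.003,"rx":0,"ry":0,"rz":0,"grip":1},{"dx":0,"dy":0,"dz":-0.006,"rx":0,"ry":0,"rz":0,"grip":1},{"dx":0,"dy":0,"dz":-0.01,"rx":0,"ry":0,"rz":0,"grip":1},{"dx":0,"dy":0,"dz":-0.013,"rx":0,"ry":0,"rz":0,"grip":1},{"dx":0,"dy":0,"dz":-0.013,"rx":0,"ry":0,"rz":0,"grip":1}]'
```

```text
clock: 27.78
eef_pos: [594.6, 196.0, 23.3]
tool_rot: [-3.141, 0.0, 1.804]
force: [-0.7, -0.8, -1.3]
width: 36.3
gripper_force: 60.6
clock: 28.4
eef_pos: [594.7, 196.3, 18.7]
tool_rot: [3.141, -0.0, 1.805]
force: [-1.0, 1.4, -1.1]
width: 36.3
gripper_force: 60.6
```

```bash
python3 -m creep '[{"dx":0,"dy":0,"dz":0,"rx":0,"ry":0,"rz":0,"grip":-0.18},{"dx":0,"dy":0,"dz":0,"rx":0,"ry":0,"rz":0,"grip":-0.18},{"dx":0,"dy":0,"dz":0.05,"rx":0,"ry":0,"rz":0,"grip":-0.18},{"dx":0,"dy":0,"dz":0.15,"rx":0,"ry":0,"rz":0,"grip":-0.18},{"dx":0,"dy":0,"dz":0.3,"rx":0,"ry":0,"rz":0,"grip":-0.18}]' &&
python3 -m creep '[{"dx":-0.03,"dy":-0.13,"dz":0.05,"rx":0,"ry":0,"rz":0.025,"grip":-0.7},{"dx":-0.06,"dy":-0.26,"dz":0.1,"rx":0,"ry":0,"rz":0.05,"grip":-0.7},{"dx":-0.09,"dy":-0.4,"dz":0.1,"rx":0,"ry":0,"rz":0.075,"grip":-0.7},{"dx":-0.11,"dy":-0.54,"dz":0.1,"rx":0,"ry":0,"rz":0.1,"grip":-0.7},{"dx":-0.13,"dy":-0.68,"dz":0.1,"rx":0,"ry":0,"rz":0.125,"grip":-0.7}]' &&
python3 -m creep '[{"dx":-0.03,"dy":-0.13,"dz":0,"rx":0,"ry":0,"rz":0.024,"grip":-0.7},{"dx":-0.06,"dy":-0.267,"dz":0,"rx":0,"ry":0,"rz":0.047,"grip":-0.7},{"dx":-0.06,"dy":-0.267,"dz":0,"rx":0,"ry":0,"rz":0.047,"grip":-0.7},{"dx":-0.06,"dy":-0.267,"dz":0,"rx":0,"ry":0,"rz":0.047,"grip":-0.7},{"dx":-0.06,"dy":-0.267,"dz":0,"rx":0,"ry":0,"rz":0.047,"grip":-0.7}]'
python3 -c "
from h import *
rods('wrist','w12')"
```

```text
clock: 29.02
eef_pos: [593.8, 196.0, 139.9]
tool_rot: [-3.139, 0.0, 1.804]
force: [1.8, 0.9, 0.7]
width: 50.3
gripper_force: 0.0
clock: 29.65
eef_pos: [542.7, -78.0, 180.3]
tool_rot: [3.141, 0.002, 2.595]
force: [1.2, 0.0, -0.4]
width: 73.0
gripper_force: 0.0
clock: 30.28
eef_pos: [519.4, -180.7, 178.9]
tool_rot: [3.141, 0.0, 2.887]
force: [-0.2, 0.2, 0.3]
width: 72.8
gripper_force: 0.0
tcp [ 519.4 -180.7  178.9] rot [3.141 0.    2.887] clk 30.27
r 10 px [ 20. 212.] size [ 16.4 123.5] mid [ 492.2 -483.3   10. ] yaw 0.014
r 25 px [254. 178.] size [ 49.6 151.4] mid [ 522.9 -183.1   25. ] yaw 2.885
```

```bash
python3 -m creep '[{"dx":0.003,"dy":-0.006,"dz":-0.1,"rx":0,"ry":0,"rz":0,"grip":-0.7},{"dx":0.003,"dy":-0.006,"dz":-0.22,"rx":0,"ry":0,"rz":0,"grip":-0.7},{"dx":0.003,"dy":-0.006,"dz":-0.34,"rx":0,"ry":0,"rz":0,"grip":-0.7},{"dx":0.003,"dy":-0.006,"dz":-0.42,"rx":0,"ry":0,"rz":0,"grip":-0.7},{"dx":0.003,"dy":-0.006,"dz":-0.45,"rx":0,"ry":0,"rz":0,"grip":-0.7}]' &&
python3 -m creep '[{"dx":0,"dy":0,"dz":-0.01,"rx":0,"ry":0,"rz":0,"grip":-0.7},{"dx":0,"dy":0,"dz":-0.02,"rx":0,"ry":0,"rz":0,"grip":-0.7},{"dx":0,"dy":0,"dz":-0.023,"rx":0,"ry":0,"rz":0,"grip":-0.7},{"dx":0,"dy":0,"dz":-0.023,"rx":0,"ry":0,"rz":0,"grip":1},{"dx":0,"dy":0,"dz":-0.023,"rx":0,"ry":0,"rz":0,"grip":1}]' &&
python3 -m creep '[{"dx":0,"dy":0,"dz":0,"rx":0,"ry":0,"rz":0,"grip":1},{"dx":0,"dy":0,"dz":0,"rx":0,"ry":0,"rz":0,"grip":1},{"dx":0,"dy":0,"dz":0,"rx":0,"ry":0,"rz":0,"grip":1},{"dx":0,"dy":0,"dz":0,"rx":0,"ry":0,"rz":0,"grip":1},{"dx":0,"dy":0,"dz":0,"rx":0,"ry":0,"rz":0,"grip":1}]'
```

```text
clock: 30.95
eef_pos: [519.1, -183.3, -3.2]
tool_rot: [3.141, -0.003, 2.887]
force: [-0.7, -0.3, 0.4]
width: 72.4
gripper_force: 0.0
clock: 31.58
eef_pos: [520.3, -185.0, -9.6]
tool_rot: [3.141, 0.001, 2.885]
force: [-0.3, 0.0, 5.2]
width: 48.0
gripper_force: 61.2
clock: 32.2
eef_pos: [520.4, -185.0, -9.6]
tool_rot: [3.141, 0.001, 2.885]
force: [-0.8, 0.7, 5.6]
width: 48.3
gripper_force: 61.2
```

```bash
python3 -m creep '[{"dx":0,"dy":0,"dz":0.08,"rx":0,"ry":0,"rz":0,"grip":1},{"dx":0,"dy":0,"dz":0.2,"rx":0,"ry":0,"rz":0,"grip":1},{"dx":0,"dy":0,"dz":0.32,"rx":0,"ry":0,"rz":0,"grip":1},{"dx":0,"dy":0,"dz":0.42,"rx":0,"ry":0,"rz":0,"grip":1},{"dx":0,"dy":0,"dz":0.425,"rx":0,"ry":0,"rz":0,"grip":1}]' &&
python3 -m creep '[{"dx":0.04,"dy":0.13,"dz":0,"rx":0,"ry":0,"rz":-0.022,"grip":1},{"dx":0.09,"dy":0.26,"dz":0,"rx":0,"ry":0,"rz":-0.044,"grip":1},{"dx":0.13,"dy":0.39,"dz":0,"rx":0,"ry":0,"rz":-0.066,"grip":1},{"dx":0.18,"dy":0.52,"dz":0,"rx":0,"ry":0,"rz":-0.088,"grip":1},{"dx":0.22,"dy":0.65,"dz":0,"rx":0,"ry":0,"rz":-0.11,"grip":1}]' &&
python3 -m creep '[{"dx":0.05,"dy":0.12,"dz":0,"rx":0,"ry":0,"rz":-0.02,"grip":1},{"dx":0.1,"dy":0.24,"dz":0,"rx":0,"ry":0,"rz":-0.04,"grip":1},{"dx":0.148,"dy":0.348,"dz":0,"rx":0,"ry":0,"rz":-0.062,"grip":1},{"dx":0.148,"dy":0.348,"dz":0,"rx":0,"ry":0,"rz":-0.062,"grip":1},{"dx":0.148,"dy":0.348,"dz":0,"rx":0,"ry":0,"rz":-0.062,"grip":1}]' 
python3 -c "
from h import *
held('w13',50,34.6,(667.7,214.4))
k=np.load('w2.npz')
for z in (0,50,100): print(z,cast(k,(413,178),z).round(0),cast(k,(475,190),z).round(0))"
```

```text
clock: 32.83
eef_pos: [521.8, -185.8, 162.5]
tool_rot: [-3.141, 0.006, 2.885]
force: [0.1, 0.6, -2.0]
width: 48.1
gripper_force: 63.1
clock: 33.45
eef_pos: [607.5, 76.7, 157.9]
tool_rot: [-3.14, -0.001, 2.189]
force: [0.4, -0.6, -1.6]
width: 48.4
gripper_force: 63.1
clock: 34.08
eef_pos: [665.9, 213.1, 157.7]
tool_rot: [-3.138, 0.001, 1.805]
force: [0.6, -0.8, -1.7]
width: 48.1
gripper_force: 63.1
tcp [665.9 213.1 157.7] yaw 1.805 end 73.6 lat -5.6 wid 61.2 to go mm [1.8 1.3] dz -140.3
0 [799. 218.   0.] [919. 219.   0.]
50 [768. 225.  50.] [876. 225.  50.]
100 [737. 231. 100.] [833. 231. 100.]
```

View pics/w13.png

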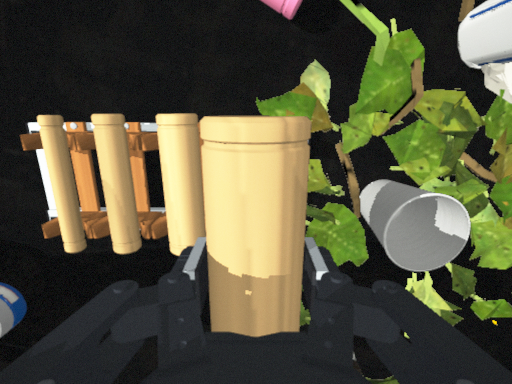

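The view shows rods a (60,180), b (115,180) and c (180,180) seated. Rod d is held at (256,220) over saddle d, and the grey tumbler at (415,225) is clear. Lower d.

```bash
python3 -m creep '[{"dx":0.001,"dy":-0.003,"dz":-0.1,"rx":0,"ry":0,"rz":0,"grip":1},{"dx":0.001,"dy":-0.003,"dz":-0.2,"rx":0,"ry":0,"rz":0,"grip":1},{"dx":0.001,"dy":-0.003,"dz":-0.28,"rx":0,"ry":0,"rz":0,"grip":1},{"dx":0.001,"dy":-0.003,"dz":-0.32,"rx":0,"ry":0,"rz":0,"grip":1},{"dx":0.001,"dy":-0.003,"dz":-0.34,"rx":0,"ry":0,"rz":0,"grip":1}]' &&
python3 -m creep '[{"dx":0,"dy":0,"dz":-0.003,"rx":0,"ry":0,"rz":0,"grip":1},{"dx":0,"dy":0,"dz":-0.006,"rx":0,"ry":0,"rz":0,"grip":1},{"dx":0,"dy":0,"dz":-0.01,"rx":0,"ry":0,"rz":0,"grip":1},{"dx":0,"dy":0,"dz":-0.015,"rx":0,"ry":0,"rz":0,"grip":1},{"dx":0,"dy":0,"dz":-0.015,"rx":0,"ry":0,"rz":0,"grip":1}]'
```

```text
clock: 34.75
eef_pos: [667.5, 211.8, 23.1]
tool_rot: [-3.141, 0.0, 1.803]
force: [-0.6, 0.4, -1.0]
width: 48.2
gripper_force: 63.3
clock: 35.38
eef_pos: [667.7, 213.2, 17.5]
tool_rot: [3.141, -0.0, 1.805]
force: [0.4, -0.2, -0.8]
width: 48.2
gripper_force: 63.4
```

```bash
python3 -m creep '[{"dx":0,"dy":0,"dz":0,"rx":0,"ry":0,"rz":0,"grip":-0.41},{"dx":0,"dy":0,"dz":0,"rx":0,"ry":0,"rz":0,"grip":-0.41},{"dx":0,"dy":0,"dz":0.05,"rx":0,"ry":0,"rz":0,"grip":-0.41},{"dx":0,"dy":0,"dz":0.15,"rx":0,"ry":0,"rz":0,"grip":-0.41},{"dx":0,"dy":0,"dz":0.3,"rx":0,"ry":0,"rz":0,"grip":-0.41}]' &&
python3 -m creep '[{"dx":-0.05,"dy":0,"dz":0.12,"rx":0,"ry":0,"rz":0,"grip":-0.41},{"dx":-0.1,"dy":-0.08,"dz":0.24,"rx":0,"ry":0,"rz":0,"grip":-0.41},{"dx":-0.2,"dy":-0.16,"dz":0.34,"rx":0,"ry":0,"rz":0,"grip":-0.41},{"dx":-0.25,"dy":-0.22,"dz":0.4,"rx":0,"ry":0,"rz":0,"grip":-0.41},{"dx":-0.25,"dy":-0.22,"dz":0.4,"rx":0,"ry":0,"rz":0,"grip":-0.41}]'
python3 - <<'E'
from h import *
s=get_image('scene')[150:230,190:297,::-1];w=get_image('wrist')[:,:,::-1]
c=get_calibration('wrist');cv2.imwrite('pics/w14.png',w)
o=np.zeros((600,800,3),np.uint8);o[:300,:400]=cv2.resize(s,(400,300),interpolation=cv2.INTER_CUBIC);o[:,400:]=0
o[:300,400:]=cv2.resize(w,(400,300));o[300:,:]=cv2.resize(w[80:272,0:512],(800,300),interpolation=cv2.INTER_CUBIC)
cv2.imwrite('pics/fin.png',o)
# ends of the seated rods about the rack's centre line
u=np.array([.973,.2315]);v=np.array([-u[1],u[0]]);p0=np.array([477,169.])
m=cv2.inRange(cv2.cvtColor(w,cv2.COLOR_BGR2HSV),(15,40,110),(28,150,255))
for k in cv2.findContours(m,cv2.RETR_EXTERNAL,cv2.CHAIN_APPROX_NONE)[0]:
    if cv2.contourArea(k)<300: continue
    q=np.array([cast(c,p,52)[:2]-p0 for p in k[:,0].astype(float)]);a,b=q@u,q@v
    print('u',a.min().round(1),a.max().round(1),'mid',((a.min()+a.max())/2).round(1),'v',b.min().round(1),b.max().round(1))
E
```

```text
clock: 36.0
eef_pos: [666.6, 212.8, 138.5]
tool_rot: [-3.139, 0.0, 1.804]
force: [0.3, 1.3, 0.5]
width: 60.4
gripper_force: 0.0
clock: 36.62
eef_pos: [567.7, 121.9, 301.8]
tool_rot: [3.136, -0.001, 1.8]
force: [1.1, 0.8, 0.2]
width: 60.4
gripper_force: 0.0
u 291.2 338.2 mid 314.7 v -257.0 -213.3
u -15.3 10.6 mid -2.3 v -68.8 73.7
u 39.7 70.8 mid 55.2 v -67.4 74.9
u 99.8 140.7 mid 120.3 v -68.9 76.1
u 167.4 226.5 mid 197.0 v -70.5 77.3
```

View pics/fin.png

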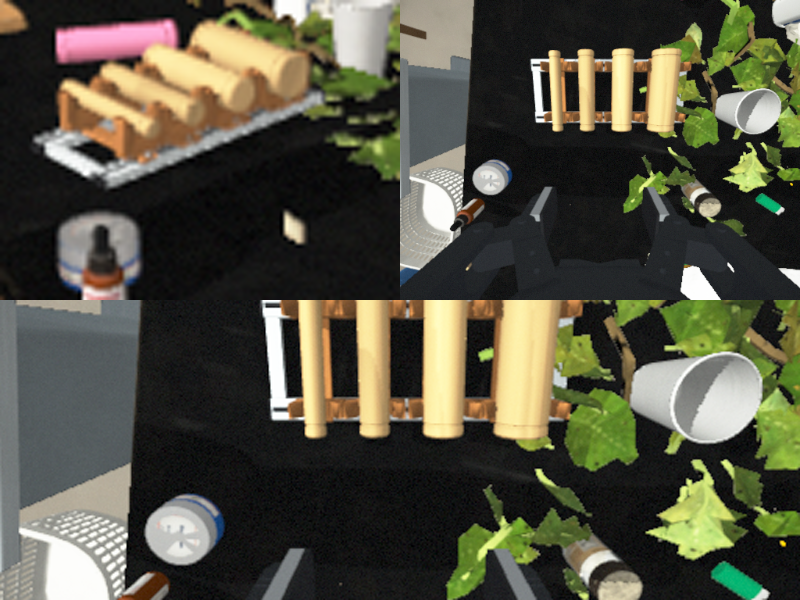

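All four rods lie level in their own saddles, thin to thick (wrist inset columns 557, 587, 622, 663), with about equal overhang at both ends. The gripper is clear.

```bash
python3 -c "
from cell import ctrl
print(ctrl.finish_job())"
```

```text
the job is handed in; nothing more can be done
None
```

The job is handed in: all four rods are down in both forks of their own saddles, thinnest to thickest, centred to within about 4 mm; the jar and pot were not touched, and it took about 37 s of robot time.

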